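Open the finishing cabinet's sash to its working height and unload the plaster castings

ROBOT

A 6-joint arm with a two-finger parallel gripper is mounted at the origin on the work surface. World frame = base frame: x ahead of the robot, y to its left, z up, the work surface at z = 0. Lengths are in m, angles in rad, forces in N, time in s.
With the tool pointing down it reaches from about 0.35 to 0.775 m from the base axis. Payload 7.3 kg.
Tool frame: the origin (TCP) lies at the very end of the fingers, on their centre line; the grasp point (between the pads) lies 19 mm behind it; z points along the fingers, y is the direction in which the jaws open and shut (so a half turn about z gives the same grasp; the last joint's range is limited). The gripper opens to 92 mm and grips with 3 to 60 N. Pads are 19 mm wide; open, the fingers measure 130 mm over their backs; the gripper's body (75 mm by 190 mm) begins 47 mm behind the grasp point.
Start: joints at [-1.309, 0.342, 1.524, -0, 1.275, -0.146], TCP at [0.208, -0.482, 0.227] pointing down, gripper open.
Joint ranges: [-2.53, 2.53], [-0.77, 2.02], [0.04, 2.7], [-1, 4.14], [0.28, 2.66], [-3.11, 3.11]. Speed limits (rad/s): [2.57, 2.57, 3.14, 3.14, 3.14, 3.14].

INTERFACE

Orientations are given as a unit quaternion [x, y, z, w].
In Python, from cell import manip, cams, close_job gives the robot as it stands.
- The arm moves only by the tool drive_tool, never from a script. Its arguments are lists of equal length, an entry for each row: "xyz": the shift along the tool's x, y, z in cm, a list of three; "twist": the turn about the tool's z in degrees; "hand": the finger opening in cm, from 0 to 9.18. In form: {"xyz": [[dx, dy, dz], ...], "twist": [twist, ...], "hand": [hand, ...]}. A call has 1 to 12 rows; each row is the pose to reach, as a shift and turn from the pose commanded when the call began, along the tool's axes at that moment; what a row does not reach only later rows make up. A row lasts 1/8 s, in which the tool goes at most 62.5 mm and 10.7 degrees, less where a joint would pass 70% of its speed; a pose out of reach is approached as far as the arm can. A call with a gripper value outside its range is refused whole. The fingers move at their own pace and stop on an object; "grip_force" is the grip in N (left out, the last holds). Time passes only in rows, so rows that repeat a pose let the fingers close. It gives the time, the measured TCP pose, the force and the opening at its end, in the units of the state.
- manip.observe(): the state, without advancing time (a new reading comes with each control period).
- cams.camera(name): name is "scene" or "top" or "wrist"; returns a dict with "frame" (400x640x3 uint8, red, green, blue), "z_map" (400x640 float32, m along the optical axis (not along the pixel's ray), 0 where there is no reading), "fx", "fy", "cx", "cy" (pixels), "k1" (the pictures are not rectified: a ray, as slopes to the right and down, at radius r is drawn at 1 + k1 r^2 times it, then the intrinsics apply), "extrinsics" (4x4, takes a point from camera to world coordinates). Camera axes: x right, y up, looking along -z (the intrinsics and any distortion apply to the point x, -y, -z); pixel columns grow to the right and rows downward; lengths in m; the calibration is good to about 2 mm. A picture is of the moment at which its call begins.
- close_job(): hands the job in, once; it reports no verdict.
The state is a dict: "t": time; "joints": joint angles; "qd": joint speeds; "joint_efforts": joint torques, N m; "position": TCP position; "tool_rot": TCP orientation; "ft_force": force on the tool from outside, world axes, zero at the start; "ft_torque": the same for the moment, N m; "width": finger opening in m.
Only numpy, scipy, OpenCV 4.12 (cv2) and the standard library are available. Lean on these libraries where they do the work, as an engineer would, in place of code of your own. Each camera call takes 0.05 s, during which the arm holds its last target.

TASK

Push the finishing cabinet's balanced sash up by the lip along its lower edge until the lip is level with the working-height pointer on the post, and leave it there. Then take the two fresh plaster castings, the plinth block and the finial, out from the drying tray under the raised sash and set them down in the shallow grey tote, without dropping them: each upright as it stood in the tray, on the tote's floor, neither on the other. Leave the pointer, the amber jar, the tin, the brush pot and the paint tub where they stand.

Things in the scene. Friction and masses are not known exactly. Their poses are not given: they have to be found in the camera images.
- cabinet: Open-topped finishing cabinet, 600 mm wide, fixed. Origin on the bench at mid-width, in the sash's plane; x straight into the cabinet, y to the left, z up. Two 36 mm square posts, 620 mm tall, at x 6, y -272 and +272 mm; clear way between them 500 mm, a thin tie rod 602 mm up. Its deck is 40 mm above the bench and begins at x 15; side screens at y -277 and +277 mm; open air between lip and bench ahead of x 15.
- sash_lip (a point): Centre of the aluminium lip along the lower edge of the cabinet's clear sash, at x -18 of the cabinet, axes as the cabinet's. The lip is a level bar 480 mm long (y), 30 mm deep (x), 8 mm thick (z) that stands out from the sash towards the robot. The clear panel rises from it to 244 mm above this point; its near face lies 14 mm behind this point (+x).
- tray (a point): Centre of the floor of the steel drying tray fixed on the deck, at x 98 of the cabinet, 43 mm above the bench; axes as the cabinet's. The tray is 150 mm (x) by 360 mm (y); its thin rim stands 52 mm above the bench. The two castings stand in it, one left and one right of its middle (either way round), 100 mm or more apart, 58 to 85 mm behind the sash's plane, at any heading (the plinth within 0.3 rad of the cabinet's).
- sash (a joint): Height of the sash above its lowest place, m, 0 to 0.29; it only slides straight up and down. At 0 the lip's centre is 86 mm above the bench. Its weight (about 1.2 kg) is carried by spring balances: it stays where it is left and needs 3 to 7 N up or down to slide.
- mark (a point): Centre of the working-height pointer: a dark steel flag 8 mm thick (z), 30 by 30 mm, clamped to the right-hand (-y) post just beyond the lip's end, reaching 11 mm further forward than the lip; 295 to 340 mm above the bench, set differently each day. The lip is level with it when their centres are at one height. It is not to be moved.
- plinth_center (a point): Centre, half-way up, of the plaster plinth block: 60 mm (its x) by 36 mm (its y) by 38 mm tall; the upright sides reach 30 mm up, with a smaller 44 by 22 mm step on top. Each casting weighs 45 to 130 g.
- finial_center (a point): Centre, half-way up, of the plaster finial: a slim turned casting 78 mm tall standing on a 38 mm round base 12 mm high; a narrow 24 mm neck, then a 36 mm thick straight band from 31 to 49 mm above its underside, then a thin tip. z up.
- tote: Shallow grey plastic tote, open on top, loose on the bench to the left or to the right in front of the cabinet; origin at the centre of its underside, x along its 226 mm side, y along its 326 mm side, z up. 45 mm tall, walls and floor 4 mm thick.
- jar_center (a point): Centre of a lidded amber jar, 68 mm across, 100 mm tall, standing on the bench in front of the sash. Not to be moved.
- tin_center (a point): Centre of a closed tin, 68 mm across, 70 mm tall, standing on the cabinet's deck at one end of the tray. Not to be moved.
- brushpot_center (a point): Centre of a pot 66 mm across, 95 mm tall, with brushes standing up to 220 mm, on the cabinet's deck at the other end of the tray. Not to be moved.
- tub_center (a point): Centre of a lidded paint tub, 110 mm across, 118 mm tall, on the bench at the side opposite the tote. Not to be moved.
Not all that is in view belongs to the job. What is shaped like the part that bears plinth_center but black or green is not meant.

How it is judged:
On the way, in this order (a step that is already met when the one before it is completed fails the run):
1. the sash lip is level with the pointer, within 10 mm (z of sash_lip in the frame of mark between -0.01 and 0.01 m), for 0.3 s.
2. both castings stand on the tote's floor (x of plinth_center in the frame of tote between -0.109 and 0.109 m and y of plinth_center in the frame of tote between -0.159 and 0.159 m and z of plinth_center in the frame of tote below 0.03 m and angle between each of plinth_center, finial_center's own z axis and vertical below 0.25 rad and x of finial_center in the frame of tote between -0.109 and 0.109 m and y of finial_center in the frame of tote between -0.159 and 0.159 m and z of finial_center in the frame of tote below 0.05 m), for 0.2 s.
At the end, for the whole second after the job is handed in: The sash lip's centre is within 10 mm of the pointer's height and at rest; the plinth block and the finial are inside the tote, each within 7 mm of its standing height on the tote's floor, upright within 0.25 rad, and at rest (all of step 1 and all of step 2 and velocity of joint sash between -0.01 and 0.01 m/s and linear speed of each of plinth, finial below 0.02 m/s); the robot touches nothing.
It fails at once if the amber jar, the tin, the brush pot or the paint tub moved by more than 20 mm (distance of any of jar_center, tin_center, brushpot_center, tub_center from where it was at the start of the episode above 0.02 m).
It fails at once if the working-height pointer shifted by more than 6 mm (distance of mark from where it was at the start of the episode above 0.006 m).
It fails at once if a casting dropped (falls freely at more than 0.7 m/s, a drop of some 25 mm) ((linear speed of plinth above 0.7 m/s and contact force between the fingers and plinth below 0.05 N) or (linear speed of finial above 0.7 m/s and contact force between the fingers and finial below 0.05 N)).
It also fails if it takes over 72 s, if anything falls off the work surface, if the arm or the gripper's body presses on something with over 40 N, if the wrist force passes 120 N, or if a joint passes its speed limit or range.

## Working session

There is one attempt and no reset: what is moved stays moved. The work goes in short steps, Python scripts to look and compute and a tool call to move; the robot and the scene stay as the last step left them, time stands still between calls to the robot, and variables do not carry over. Pictures are saved under pics/ and viewed, and the job is handed in when it is done.

Besides the shell and the picture viewer there is one more tool, called after "Emit:" by a JSON object that holds its "api" and its "payload", one argument or row to a line. drive_tool: Moves the arm, as the interface text tells. Its arguments: {"type":"object","properties":{"xyz":{"type":"array","items":{"type":"array","items":{"type":"number"}}},"twist":{"type":"array","items":{"type":"number"}},"hand":{"type":"array","items":{"type":"number"}},"grip_force":{"type":"number"}},"required":["xyz","twist","hand"]}

```bash
ls; mkdir -p pics
cat > h.py <<'E'
import numpy as np, cv2
from cell import manip, cams, close_job
def shot(n):
    c=cams.camera(n); np.savez(f'/tmp/{n}.npz',**{k:np.array(v) for k,v in c.items()}); return c
def load(n):
    return dict(np.load(f'/tmp/{n}.npz'))
def rays(c,uv):
    uv=np.atleast_2d(np.array(uv,float))
    d=np.stack([(uv[:,0]-c['cx'])/c['fx'],(uv[:,1]-c['cy'])/c['fy']],1)
    s=d.copy()
    for _ in range(20):
        r2=(s**2).sum(1,keepdims=True); s=d/(1+c['k1']*r2)
    v=np.stack([s[:,0],-s[:,1],-np.ones(len(s))],1)
    E=np.array(c['extrinsics']); return E[:3,3], v@E[:3,:3].T
def onz(c,uv,z):
    o,d=rays(c,uv); t=(z-o[2])/d[:,2]; return o+d*t[:,None]
def dep(c,uv):
    o,d=rays(c,uv); uv=np.atleast_2d(uv).astype(int); z=np.array(c['z_map'])[uv[:,1],uv[:,0]]; return o+d*z[:,None]
def cloud(c):
    v,u=np.mgrid[0:400,0:640]; uv=np.stack([u.ravel(),v.ravel()],1)
    P=dep(c,uv); return P.reshape(400,640,3)
def proj(c,P):
    P=np.atleast_2d(P); E=np.array(c['extrinsics']); q=(P-E[:3,3])@E[:3,:3]
    s=np.stack([q[:,0]/-q[:,2],-q[:,1]/-q[:,2]],1); r2=(s**2).sum(1,keepdims=True); s=s*(1+c['k1']*r2)
    return np.stack([s[:,0]*c['fx']+c['cx'],s[:,1]*c['fy']+c['cy']],1)
E
python3 - <<'E'
from h import *
for n in ['scene','top','wrist']:
    c=shot(n); cv2.imwrite(f'pics/{n}0.png',c['frame'][:,:,::-1]); print(n,c['fx'],c['cx'],c['cy'],c['k1'],np.array(c['extrinsics']).round(3).tolist())
print(manip.observe())
E
```

```text
pics
scene 477.8196322401355 323.8766804994009 197.615269022546 -0.0749119847310803 [[0.794, -0.505, 0.339, 0.963], [0.608, 0.663, -0.436, -0.511], [-0.004, 0.552, 0.834, 1.13], [0.0, 0.0, 0.0, 1.0]]
top 488.58195861483017 312.51083812065275 201.88307456004088 -0.060550055288764476 [[0.013, 0.99, -0.139, 0.397], [-1.0, 0.015, 0.013, 0.01], [0.015, 0.139, 0.99, 1.37], [0.0, 0.0, 0.0, 1.0]]
wrist 343.33257482745296 327.1056036128402 207.15090723985313 -0.04300702842733142 [[0.397, 0.873, 0.282, 0.284], [-0.918, 0.379, 0.12, -0.449], [-0.002, -0.306, 0.952, 0.385], [0.0, 0.0, 0.0, 1.0]]
{'t': 0.15, 'joints': array([-1.30900292e+00,  3.42540697e-01,  1.52474893e+00,  1.62187467e-05,
        1.27538882e+00, -1.45983273e-01]), 'qd': array([-0.00033929, -0.00061286, -0.00123819,  0.00142585,  0.00219424,
        0.0017364 ]), 'joint_efforts': array([ 1.07601787e-03, -4.31469870e+01, -2.44354784e+01,  7.18094059e-02,
        5.37729054e-02, -9.78879416e-05]), 'position': array([ 0.20815904, -0.48166609,  0.22623301]), 'tool_rot': array([ 9.79287011e-01,  2.02476308e-01, -2.36749743e-05, -5.42433783e-04]), 'ft_force': array([ 0.55223042, -0.69601262,  0.06738891]), 'ft_torque': array([-0.03058936,  0.01415872, -0.03701013]), 'width': 0.091356042295173}
```

The scene view shows the cabinet in the middle with the tote behind it to the left, about (345,110). The plinth is at (328,265), the finial at (373,205), the black and green decoy blocks at (264,356) and (300,383), and the pointer is near the right post at about (250,265). The top view shows the tote at (183,276), the jar at (278,240), the tub at (445,278) and the lip at row 198, columns 212–402. I'll measure these next.

Run:
```python
from h import *
t=load('top');s=load('scene')
f=t['frame'][:,:,::-1]; cv2.imwrite('pics/topz.png',cv2.resize(f[100:300,120:500],None,fx=2.1,fy=2.1,interpolation=cv2.INTER_CUBIC))
g=s['frame'][:,:,::-1]; cv2.imwrite('pics/scz.png',cv2.resize(g[60:330,200:480],None,fx=2.2,fy=2.2,interpolation=cv2.INTER_CUBIC)[:600])
cv2.imwrite('pics/scg.png',cv2.resize(g[0:300,0:260],None,fx=2,fy=2,interpolation=cv2.INTER_CUBIC))
P=cloud(t); 
for u,v in [(183,276),(125,236),(242,236),(242,317),(125,318),(278,240),(445,278),(215,199),(300,199),(400,199),(142,146),(475,142),(390,146),(222,147),(300,145),(300,174),(347,170),(348,182),(271,175),(432,190),(470,165),(435,138)]:
    print((u,v),P[v,u].round(3))
```

```text
(183, 276) [0.376 0.349 0.002]
(125, 236) [0.482 0.504 0.041]
(242, 236) [0.489 0.187 0.012]
(242, 317) [0.267 0.182 0.001]
(125, 318) [ 0.258  0.506 -0.   ]
(278, 240) [0.474 0.082 0.097]
(445, 278) [ 0.381 -0.349  0.113]
(215, 199) [0.57  0.239 0.16 ]
(300, 199) [0.574 0.026 0.158]
(400, 199) [ 0.577 -0.225  0.162]
(142, 146) [0.587 0.271 0.622]
(475, 142) [ 0.603 -0.258  0.619]
(390, 146) [ 0.597 -0.123  0.607]
(222, 147) [0.59  0.146 0.608]
(300, 145) [0.595 0.021 0.611]
(300, 174) [0.589 0.024 0.401]
(347, 170) [ 0.599 -0.071  0.401]
(348, 182) [ 0.595 -0.083  0.289]
(271, 175) [0.588 0.083 0.394]
(432, 190) [ 0.575 -0.266  0.318]
(470, 165) [ 0.592 -0.29   0.499]
(435, 138) [ 0.771 -0.351  0.039]
```

```bash
python3 - <<'E'
from h import *
s=load('scene');t=load('top')
a=-1.309; r=np.array([np.cos(a),np.sin(a)]); l=np.array([-np.sin(a),np.cos(a)])
for n,c in(('scene',s),('top',t)):
    P=cloud(c); ok=c['z_map']>0
    p=P[...,:2]@r; q=P[...,:2]@l; z=P[...,2]
    m=ok&(z>0.02)&(abs(q)<.22)&(p>-.15)&(p<.75)&(P[...,0]<.5)
    if n=='scene': m&=(np.mgrid[0:400,0:640][0]<275)&(np.mgrid[0:400,0:640][1]<260)
    for name,(A,B,fx,fy) in {'pz':(p,z,(-.15,.75),(0,.9)),'qz':(q,z,(-.3,.3),(0,.9))}.items():
        im=np.full((600,600,3),255,np.uint8)
        # grid
        for i in np.arange(-.3,.95,.1):
            x=int((i-fx[0])/.9*600); y=int(600-(i-fy[0])/.9*600)
            if 0<=x<600: im[:,x]=200; cv2.putText(im,f'{i:.1f}',(x,598),0,.35,(0,0,255))
            if 0<=y<600: im[y,:]=200; cv2.putText(im,f'{i:.1f}',(0,y),0,.35,(0,0,255))
        X=((A[m]-fx[0])/.9*600).astype(int);Y=(600-(B[m]-fy[0])/.9*600).astype(int)
        k=(X>=0)&(X<600)&(Y>=0)&(Y<600)
        im[Y[k],X[k]]=c['frame'][m][k][:,::-1]
        cv2.imwrite(f'pics/arm_{n}_{name}.png',im)
print('tcp p',np.array([.2082,-.4817])@r,np.array([.2082,-.4817])@l)
E
python3 -c "
import cv2,numpy as np
a=[cv2.imread(f'pics/arm_{n}_{k}.png') for n in('scene','top') for k in('pz','qz')]
cv2.imwrite('pics/arm.png',cv2.resize(np.vstack([np.hstack(a[:2]),np.hstack(a[2:])]),(600,600),interpolation=cv2.INTER_AREA))
cv2.imwrite('pics/arm_s.png',np.hstack(a[:2])[:, :800])"
```

```text
tcp p 0.5191723617507727 0.07643421219666507
```

The lip already stands at about z=0.156 and the pointer is near 0.314. The tool points down and is about 0.36 m tall up to the wrist, so before planning I need to know what the drive does at the edge of its reach. I'll probe that now in the clear space over the right side.

Emit:
{"api": "drive_tool", "payload": {
  "xyz": [
    [0,3,-5],
    [0,8,-10],
    [0,14,-12],
    [0,20,-12],
    [0,24,-12],
    [0,30,-12],
    [0,36,-12],
    [0,42,-12],
    [0,42,-12],
    [0,42,-12]
  ],
  "twist": [0,0,0,0,0,0,0,0,0,0],
  "hand": [9,9,9,9,9,9,9,9,9,9]
}}

```text
t: 1.4
position: [0.3239, -0.7497, 0.2923]
tool_rot: [0.979, 0.202, 0.005, 0.025]
ft_force: [-0.1, 0.1, -0.3]
width: 0.0898
```

```bash
cat >> h.py <<'E'
from scipy.spatial.transform import Rotation as R
def st():
    o=manip.observe(); M=R.from_quat(o['tool_rot']).as_matrix()
    print('t',o['t'],'pos',o['position'].round(4),'j',o['joints'].round(3),'F',o['ft_force'].round(1),'w',round(float(o['width']),4)); print('xax',M[:,0].round(3),'yax',M[:,1].round(3),'zax',M[:,2].round(3)); return o,M
E
python3 -c "
from h import *
st()"
```

```text
t 1.4 pos [ 0.3239 -0.7497  0.2923] j [-1.258  1.051  0.036  0.005  2.004 -0.093] F [-0.1  0.1 -0.3] w 0.0898
xax [ 0.918  0.397 -0.   ] yax [ 0.396 -0.917  0.051] zax [ 0.02  -0.047 -0.999]
```

Emit:
{"api": "drive_tool", "payload": {
  "xyz": [
    [0,-6,0],
    [0,-12,0],
    [0,-12,0]
  ],
  "twist": [0,0,0],
  "hand": [9,9,9]
}}

```text
t: 1.78
position: [0.2794, -0.6479, 0.2881]
tool_rot: [0.979, 0.202, 0.005, 0.026]
ft_force: [0.3, -0.5, 1.0]
width: 0.0901
```

```bash
python3 -c "
from h import *
st()"
```

```text
t 1.775 pos [ 0.2794 -0.6479  0.2881] j [-1.275  0.641  0.868  0.005  1.58  -0.111] F [ 0.3 -0.5  1. ] w 0.0901
xax [ 0.918  0.396 -0.001] yax [ 0.396 -0.917  0.053] zax [ 0.02  -0.049 -0.999]
```

The out-of-reach motion left a small outward tilt of about 0.05 rad, and it stays after moving back. So I can tilt the tool in steps. I'll fit the arm's kinematics so I can use this deliberately.

```bash
cat > kin.py <<'E'
import numpy as np
from scipy.optimize import least_squares
from scipy.spatial.transform import Rotation as R
# planar model: p=a0+a2 s2+a3 s23+L s235 ; z=h+...
D=[([-1.309,.3425,1.5247,0,1.2754,-.146],[.20816,-.48167,.22623]),
([-1.258,1.051,.036,.005,2.004,-.093],[.3239,-.7497,.2923]),
([-1.275,.641,.868,.005,1.58,-.111],[.2794,-.6479,.2881])]
def pz(j,P):
    c,s=np.cos(j[0]),np.sin(j[0]); return P[0]*c+P[1]*s, -P[0]*s+P[1]*c, P[2]
def f(x):
    a2,a3,h,L=x; r=[]
    for j,P in D:
        p,q,z=pz(j,P); t2=j[1];t3=t2+j[2];t5=t3+j[4]
        r+= [a2*np.sin(t2)+a3*np.sin(t3)+L*np.sin(t5)-p, h+a2*np.cos(t2)+a3*np.cos(t3)+L*np.cos(t5)-z]
    return r
if __name__=='__main__':
    s=least_squares(f,[.45,.4,.2,.3]); print(s.x,np.round(s.fun*1000,1)); print([pz(*d)[1] for d in D])
E
python3 kin.py
```

```text
[0.50167903 0.37000721 0.65641559 0.79181011] [  2.4   2.8 -10.   -5.4   9.7   2.5]
[np.float64(0.07640333961457582), np.float64(0.0774852958401196), np.float64(0.078401804283669)]
```

```bash
cat > fit.py <<'E'
from kin import *
def g(x):
    a2,a3,h,L,b=x; r=[]
    for j,P in D:
        p,q,z=pz(j,P); t2=j[1];t3=t2+j[2];t5=t3+j[4]
        r+= [a2*np.sin(t2)+a3*np.sin(t3)-b*np.cos(t3)*-1*-1+L*np.sin(t5)-p, h+a2*np.cos(t2)+a3*np.cos(t3)-b*np.sin(t3)*-1*-1+L*np.cos(t5)-z]
    return r
def g2(x): return np.r_[np.array(g(x))*1000,(x[3]-.314)*200,(x[2]-.23)*200]
s=least_squares(g2,[.45,.4,.2,.3,.05]); print(s.x,np.round(s.fun,1))
E
python3 fit.py
```

```text
[ 0.49762185  0.38362253  0.18663921  0.36011758 -0.0433236 ] [ 1.9 -1.6 -3.1 -1.4  0.9  4.7  9.2 -8.7]
```

Run:
```python
from h import *
c=shot('scene'); c=shot('top'); o,M=st()
o=manip.observe(); print(o['joints'].tolist(),o['position'].tolist(),o['qd'].round(3))
```

```text
t 1.875 pos [ 0.2772 -0.6394  0.2836] j [-1.274  0.636  0.888  0.005  1.585 -0.111] F [ 1.1 -1.1 -0.3] w 0.0898
xax [0.918 0.397 0.002] yax [ 0.397 -0.917  0.033] zax [ 0.015 -0.03  -0.999]
[-1.2740384470678339, 0.6361653177150318, 0.8876198376227796, 0.005267452625776967, 1.5850083860193656, -0.11124807428027314] [0.2771753919715363, -0.6394356756909433, 0.283561837652457] [-0.002  0.092 -0.348  0.005  0.028  0.006]
```

Emit:
{"api": "drive_tool", "payload": {
  "xyz": [
    [0,-4,4],
    [0,-8,8],
    [0,-12,12],
    [0,-16,14],
    [0,-16,14],
    [0,-16,14]
  ],
  "twist": [0,0,0,0,0,0],
  "hand": [4,0,0,0,0,0]
}}

```text
t: 2.62
position: [0.2198, -0.5104, 0.1411]
tool_rot: [0.979, 0.202, 0.005, 0.026]
ft_force: [0.1, -0.2, 0.2]
width: 0.0346
```

Run:
```python
from h import *
o,M=st()
o=manip.observe(); print(o['joints'].tolist(),o['position'].tolist(),o['qd'].round(3))
```

```text
t 2.625 pos [ 0.2198 -0.5104  0.1411] j [-1.306  0.45   1.611  0.008  1.027 -0.147] F [ 0.1 -0.2  0.2] w 0.0346
xax [ 0.918  0.396 -0.001] yax [ 0.396 -0.917  0.054] zax [ 0.021 -0.05  -0.999]
[-1.3060911844972836, 0.4503017654050945, 1.6111474722824934, 0.008066059600044296, 1.0268426291155255, -0.14697627269896787] [0.21979671481821403, -0.5104479712842649, 0.14113598055581542] [ 0.002  0.01  -0.02  -0.001 -0.    -0.001]
```

Run:
```python
import kin
from kin import *
D=[kin.D[0],kin.D[1],([-1.30609,.4503,1.61115,.008,1.02684,-.147],[.2198,-.51045,.14114])]
def g(x):
    a2,a3,h,L,b=x; r=[]
    for j,P in D:
        p,q,z=pz(j,P); t2=j[1];t3=t2+j[2];t5=t3+j[4]
        r+= [a2*np.sin(t2)+a3*np.sin(t3)+b*np.cos(t3)+L*np.sin(t5)-p, h+a2*np.cos(t2)+a3*np.cos(t3)-b*np.sin(t3)+L*np.cos(t5)-z]
    return np.array(r)
for L in (.28,.3,.314,.33,.36):
  for fb in (0,1):
    s=least_squares(lambda x:np.r_[g([x[0],x[1],x[2],L,x[3]*fb])*1000,x[3]*(1-fb)],[.45,.4,.2,0.]); print(L,fb,s.x.round(4),np.round(s.fun,1))
```

```text
0.28 0 [0.5218 0.37   0.1296 0.    ] [  9.7   6.8 -18.4 -11.   18.2   4.3   0. ]
0.28 1 [0.5076 0.3802 0.1838 0.0464] [ 1.1  0.3 -0.1 -0.3 -0.9 -0.   0. ]
0.3 0 [0.5209 0.3698 0.1502 0.    ] [  9.2   6.7 -18.3 -10.9  18.7   4.3   0. ]
0.3 1 [0.5067 0.3799 0.2045 0.0465] [ 0.5  0.1 -0.1 -0.1 -0.4 -0.   0. ]
0.314 0 [0.5203 0.3696 0.1647 0.    ] [  8.8   6.6 -18.3 -10.9  19.    4.3   0. ]
0.314 1 [0.5061 0.3798 0.219  0.0465] [ 0.2  0.1 -0.  -0.  -0.1 -0.   0. ]
0.33 0 [0.5196 0.3694 0.1812 0.    ] [  8.4   6.5 -18.3 -10.8  19.4   4.3   0. ]
0.33 1 [0.5054 0.3796 0.2356 0.0466] [-0.3 -0.   0.   0.1  0.2 -0.   0. ]
0.36 0 [0.5183 0.369  0.2121 0.    ] [  7.5   6.3 -18.2 -10.6  20.1   4.3   0. ]
0.36 1 [0.5041 0.3792 0.2667 0.0467] [-1.1 -0.2  0.1  0.3  0.9 -0.   0. ]
```

```bash
cat > ik.py <<'E'
import numpy as np
a2,a3,h,L,b=.5058,.3797,.2253,.32,.0466
r3=np.hypot(a3,b); g=np.arctan2(b,a3)
def ik(p,z,al):
    th=np.pi-al; wp=p-L*np.sin(th); wz=z-L*np.cos(th)-h
    d=np.hypot(wp,wz)
    ce=(a2*a2+r3*r3-d*d)/(2*a2*r3)
    if abs(ce)>1: return None
    E=np.arccos(ce); ch=np.arctan2(wp,wz); t2=ch-np.arccos((a2*a2+d*d-r3*r3)/(2*a2*d))
    # forearm vector angle (from vertical) of effective link = t3+g
    te=t2+np.pi-E; t3=te-g
    return t2,t3-t2,th-t3
if __name__=='__main__':
    print(ik(.5192,.2262,0))
    for p in(.65,.68,.72):
        for al in (0,10,20,30,40,50,60,70,80,90): 
            s=ik(p,.06,np.radians(al)); print(p,al,None if s is None else np.round(s,2))
E
python3 ik.py
```

```text
(np.float64(0.3421769606944909), np.float64(1.5253243014200382), np.float64(1.274091391475264))
0.65 0 [0.73 1.33 1.08]
0.65 10 [0.65 1.52 0.8 ]
0.65 20 [0.6  1.69 0.51]
0.65 30 [0.57 1.85 0.2 ]
0.65 40 [ 0.58  1.99 -0.12]
0.65 50 [ 0.63  2.11 -0.47]
0.65 60 [ 0.73  2.2  -0.84]
0.65 70 [ 0.87  2.25 -1.2 ]
0.65 80 [ 1.03  2.25 -1.54]
0.65 90 [ 1.18  2.21 -1.82]
0.68 0 [0.78 1.23 1.13]
0.68 10 [0.7  1.42 0.85]
0.68 20 [0.64 1.6  0.56]
0.68 30 [0.61 1.76 0.25]
0.68 40 [ 0.61  1.91 -0.07]
0.68 50 [ 0.65  2.03 -0.41]
0.68 60 [ 0.74  2.12 -0.77]
0.68 70 [ 0.87  2.17 -1.12]
0.68 80 [ 1.01  2.18 -1.44]
0.68 90 [ 1.16  2.14 -1.72]
0.72 0 [0.85 1.08 1.21]
0.72 10 [0.76 1.29 0.92]
0.72 20 [0.69 1.48 0.62]
0.72 30 [0.66 1.65 0.31]
0.72 40 [ 0.65  1.79 -0.  ]
0.72 50 [ 0.69  1.92 -0.34]
0.72 60 [ 0.76  2.01 -0.68]
0.72 70 [ 0.87  2.06 -1.02]
0.72 80 [ 1.    2.07 -1.33]
0.72 90 [ 1.14  2.04 -1.6 ]
```

Run:
```python
from h import *
c=shot('top'); s=shot('scene')
cv2.imwrite('pics/top1.png',c['frame'][:,:,::-1]); cv2.imwrite('pics/sc1.png',s['frame'][:,:,::-1])
P=cloud(c);Q=cloud(s)
def grid(P,img,u0,u1,v0,v1,du,dv):
    for v in range(v0,v1,dv):
        print(v,[tuple(P[v,u].round(3)) for u in range(u0,u1,du)])
# lip
for u in range(214,404,27):
    col=P[185:215,u]; k=(col[:,2]>.14)&(col[:,2]<.175); print('lip',u,[tuple(x.round(3)) for x in col[k]][::3])
hsv=cv2.cvtColor(c['frame'],cv2.COLOR_RGB2HSV)
g=cv2.inRange(hsv,(50,100,60),(75,255,255)); n,l,st_,ct=cv2.connectedComponentsWithStats(g)
for i in range(1,n):
    if st_[i][4]>30: print('green',st_[i],P[l==i].mean(0).round(3),P[l==i].min(0).round(3),P[l==i].max(0).round(3))
# pointer points
m=(P[...,1]<-.22)&(P[...,1]>-.34)&(P[...,2]>.26)&(P[...,2]<.36)
vv,uu=np.where(m); print('ptr top',len(vv))
for v,u in list(zip(vv,uu))[::6]: print((u,v),P[v,u].round(3),c['frame'][v,u])
```

```text
lip 214 [(np.float64(0.583), np.float64(0.241), np.float64(0.161)), (np.float64(0.575), np.float64(0.241), np.float64(0.161)), (np.float64(0.568), np.float64(0.241), np.float64(0.159)), (np.float64(0.56), np.float64(0.241), np.float64(0.16)), (np.float64(0.554), np.float64(0.242), np.float64(0.152))]
lip 241 [(np.float64(0.584), np.float64(0.172), np.float64(0.173)), (np.float64(0.579), np.float64(0.174), np.float64(0.159)), (np.float64(0.571), np.float64(0.174), np.float64(0.159)), (np.float64(0.564), np.float64(0.173), np.float64(0.159)), (np.float64(0.556), np.float64(0.173), np.float64(0.157))]
lip 268 [(np.float64(0.586), np.float64(0.106), np.float64(0.166)), (np.float64(0.58), np.float64(0.106), np.float64(0.16)), (np.float64(0.573), np.float64(0.106), np.float64(0.158)), (np.float64(0.565), np.float64(0.106), np.float64(0.16)), (np.float64(0.558), np.float64(0.106), np.float64(0.154))]
lip 295 [(np.float64(0.588), np.float64(0.039), np.float64(0.162)), (np.float64(0.581), np.float64(0.039), np.float64(0.156)), (np.float64(0.574), np.float64(0.038), np.float64(0.158)), (np.flo
[... 8210 characters left out ...]
, np.int64(194)) [ 0.566 -0.266  0.317] [26 29 26]
(np.int64(423), np.int64(195)) [ 0.564 -0.246  0.317] [25 28 25]
(np.int64(429), np.int64(195)) [ 0.564 -0.26   0.314] [30 28 31]
(np.int64(435), np.int64(195)) [ 0.564 -0.273  0.315] [81 82 79]
(np.int64(426), np.int64(196)) [ 0.561 -0.252  0.317] [30 29 26]
(np.int64(432), np.int64(196)) [ 0.562 -0.266  0.317] [30 28 28]
(np.int64(423), np.int64(197)) [ 0.559 -0.246  0.315] [29 28 26]
(np.int64(429), np.int64(197)) [ 0.559 -0.259  0.317] [25 27 23]
(np.int64(435), np.int64(197)) [ 0.559 -0.272  0.318] [78 80 75]
(np.int64(426), np.int64(198)) [ 0.556 -0.251  0.322] [43 44 42]
(np.int64(432), np.int64(198)) [ 0.557 -0.266  0.317] [47 47 43]
```

```bash
cat >> h.py <<'E'
def to(*targets):
    o,M=st()
    for T in targets: print('tool cm',((np.array(T)-o['position'])@M*100).round(2), 'for',T)
E
python3 - <<'E'
from h import *
to([.43,-.185,.19],[.43,-.185,.03])
E
```

```text
t 2.725 pos [ 0.2198 -0.5104  0.1407] j [-1.306  0.451  1.611  0.008  1.027 -0.147] F [ 1.   0.3 -0.3] w 0.0262
xax [ 0.918  0.397 -0.001] yax [ 0.396 -0.917  0.053] zax [ 0.02  -0.049 -0.999]
tool cm [ 32.2  -21.24  -6.09] for [0.43, -0.185, 0.19]
tool cm [ 32.21 -22.09   9.89] for [0.43, -0.185, 0.03]
```

The scene is unchanged and the arm is at the left edge of the view, clear of everything. I'll go over in front of the lip with the gripper's long side towards the sash, so a gripper wing can lift the lip from below.

Emit:
{"api": "drive_tool", "payload": {
  "xyz": [
    [2,-1,-5],
    [7,-4,-6],
    [12,-8,-6],
    [17,-11,-6],
    [22,-14.5,-6],
    [27,-18,-6],
    [32.2,-21.2,-6.1],
    [32.2,-21.2,-6.1],
    [32.2,-21.2,-6.1]
  ],
  "twist": [-8,-17,-26,-35,-44,-54,-62,-68.4,-68.4],
  "hand": [0,0,0,0,0,0,0,0,0]
}}

```text
t: 3.85
position: [0.4311, -0.1833, 0.1904]
tool_rot: [0.696, 0.718, -0.009, 0.023]
ft_force: [0.3, -1.0, 0.0]
width: 0.0002
```

Run:
```python
from h import *
c=shot('scene'); cv2.imwrite('pics/sc2.png',c['frame'][:,:,::-1])
to([.43,-.185,.025],[.487,-.185,.025],[.487,-.185,.2])
```

```text
t 3.9 pos [ 0.4306 -0.1838  0.1902] j [-0.548  0.254  1.76  -0.032  1.086 -0.563] F [ 0.7 -0.2  0.1] w 0.0002
xax [-0.028  0.999 -0.046] yax [0.999 0.029 0.019] zax [ 0.021 -0.045 -0.999]
tool cm [ 0.64 -0.38 16.51] for [0.43, -0.185, 0.025]
tool cm [ 0.47  5.32 16.62] for [0.487, -0.185, 0.025]
tool cm [-0.33  5.66 -0.86] for [0.487, -0.185, 0.2]
```

Emit:
{"api": "drive_tool", "payload": {
  "xyz": [
    [0.2,0,5],
    [0.4,0,10],
    [0.6,-0.2,14],
    [0.6,-0.3,16.8],
    [0.6,-0.3,16.8],
    [0.5,2,16.8],
    [0.5,4,16.8],
    [0.5,6.2,16.8],
    [0.5,6.2,16.8]
  ],
  "twist": [0,0,0,0,0,0,0,0,0],
  "hand": [0,0,0,0,0,0,0,0,0]
}}

```text
t: 5.03
position: [0.4966, -0.1849, 0.0244]
tool_rot: [0.696, 0.717, -0.009, 0.024]
ft_force: [-0.6, -0.5, -0.2]
width: 0.0004
```

Run:
```python
from h import *
c=shot('top'); cv2.imwrite('pics/top2.png',cv2.resize(c['frame'][120:320,250:510,::-1],None,fx=3,fy=3))
to([.495,-.185,.15],[.495,-.185,.2])
```

```text
t 5.075 pos [ 0.4952 -0.1845  0.0238] j [-0.483  0.584  1.782 -0.045  0.736 -0.48 ] F [-0.7 -0.   0.2] w 0.0001
xax [-0.029  0.999 -0.046] yax [0.999 0.03  0.02 ] zax [ 0.021 -0.045 -0.999]
tool cm [ -0.63   0.22 -12.6 ] for [0.495, -0.185, 0.15]
tool cm [ -0.86   0.32 -17.59] for [0.495, -0.185, 0.2]
```

Emit:
{"api": "drive_tool", "payload": {
  "xyz": [
    [0,0,-1],
    [-0.1,0,-2],
    [-0.2,0,-3.2],
    [-0.2,0.1,-4.6],
    [-0.3,0.1,-6],
    [-0.4,0.1,-7.5],
    [-0.4,0.2,-9],
    [-0.5,0.2,-10.5],
    [-0.6,0.2,-12],
    [-0.7,0.2,-13.5],
    [-0.8,0.2,-15],
    [-0.8,0.2,-15]
  ],
  "twist": [0,0,0,0,0,0,0,0,0,0,0,0],
  "hand": [0,0,0,0,0,0,0,0,0,0,0,0]
}}

```text
t: 6.58
position: [0.4956, -0.1862, 0.1753]
tool_rot: [0.696, 0.717, -0.009, 0.025]
ft_force: [0.3, 0.1, 0.1]
width: 0.0005
```

```bash
cat >> h.py <<'E'
def liplevel():
    c=shot('top'); P=cloud(c)
    # lip top and pointer top heights along the lip, per column group
    m=(P[...,0]>.555)&(P[...,0]<.60)&(P[...,2]>.12)
    a=P[m&(abs(P[...,1]-.08)<.12)]
    hst,e=np.histogram(a[:,2],bins=np.arange(.1,.62,.004)); i=np.argsort(hst)[-4:]; print('lip z hist',[(round(e[k],3),int(hst[k])) for k in sorted(i)])
    q=P[(P[...,0]>.553)&(P[...,0]<.582)&(P[...,1]<-.245)&(P[...,1]>-.275)&(P[...,2]>.29)&(P[...,2]<.34)]; print('ptr top',np.median(q[:,2]).round(4),len(q))
    return c,P
E
python3 - <<'E'
from h import *
st()
c,P=liplevel()
cv2.imwrite('pics/top3.png',cv2.resize(c['frame'][120:320,200:460,::-1],None,fx=3,fy=3))
s=shot('scene'); cv2.imwrite('pics/sc3.png',s['frame'][:,:,::-1])
E
```

```text
t 6.575 pos [ 0.4956 -0.1862  0.1753] j [-0.486  0.376  1.626 -0.034  1.096 -0.501] F [0.3 0.1 0.1] w 0.0005
xax [-0.03   0.998 -0.048] yax [0.999 0.031 0.023] zax [ 0.024 -0.047 -0.999]
lip z hist [(np.float64(0.292), 384), (np.float64(0.296), 950), (np.float64(0.536), 584), (np.float64(0.608), 665)]
ptr top 0.3166 145
```

The lip's top is at 0.297 and the pointer's top at 0.317, so the sash has about 20 mm still to go. I'll stop a few millimetres above level, which is within tolerance and leaves more clearance for the wrist.

Emit:
{"api": "drive_tool", "payload": {
  "xyz": [
    [0,0,-0.8],
    [-0.1,0.1,-1.6],
    [-0.1,0.1,-2.3],
    [-0.1,0.1,-2.3],
    [-0.1,0.1,-2.3],
    [-0.1,0.1,-2.3]
  ],
  "twist": [0,0,0,0,0,0],
  "hand": [0,0,0,0,0,0]
}}

```text
t: 7.42
position: [0.4952, -0.1853, 0.1964]
tool_rot: [0.696, 0.718, -0.009, 0.023]
ft_force: [-0.9, 0.2, -0.0]
width: 0.0004
```

Run:
```python
from h import *
st()
c,P=liplevel()
m=(P[...,0]>.55)&(P[...,0]<.60)&(P[...,2]>.30)&(P[...,2]<.335)
for y in (.2,.1,0,-.08,-.26): 
    a=P[m&(abs(P[...,1]-y)<.015)&(P[...,0]<.58)]; print(y,np.median(a[:,2]).round(4),a[:,2].std().round(4),len(a))
```

```text
t 7.425 pos [ 0.4952 -0.1853  0.1964] j [-0.485  0.356  1.593 -0.033  1.153 -0.503] F [-0.9  0.2 -0. ] w 0.0004
xax [-0.03   0.998 -0.046] yax [0.999 0.031 0.02 ] zax [ 0.021 -0.045 -0.999]
lip z hist [(np.float64(0.312), 361), (np.float64(0.316), 997), (np.float64(0.556), 649), (np.float64(0.608), 653)]
ptr top 0.3165 147
0.2 0.3172 0.002 168
0.1 0.3172 0.0018 148
0 0.3172 0.002 119
-0.08 0.3168 0.0018 112
-0.26 0.3163 0.002 137
```

Emit:
{"api": "drive_tool", "payload": {
  "xyz": [
    [0,0,1.5],
    [0,0,4],
    [0,-3,6],
    [0,-8,6],
    [0,-10,6],
    [0,-10,6]
  ],
  "twist": [0,0,0,0,0,0],
  "hand": [0,0,0,0,0,0]
}}

```text
t: 8.22
position: [0.3948, -0.1907, 0.1336]
tool_rot: [0.696, 0.717, -0.009, 0.022]
ft_force: [0.0, -0.0, -0.5]
width: 0.0001
```

Run:
```python
from h import *
st(); liplevel()
c=shot('scene'); P=cloud(c)
f=c['frame'][:,:,::-1]; cv2.imwrite('pics/sc4.png',cv2.resize(f[170:320,290:440],None,fx=4,fy=4,interpolation=cv2.INTER_CUBIC))
cv2.imwrite('pics/sc4f.png',f)
hsv=cv2.cvtColor(c['frame'],cv2.COLOR_RGB2HSV)
for nm,(u0,u1,v0,v1) in {'plinth':(305,350,245,285),'finial':(355,395,185,225)}.items():
    sub=P[v0:v1,u0:u1]; rgb=c['frame'][v0:v1,u0:u1].astype(int); m=(rgb[...,0]-rgb[...,2]>18)&(sub[...,2]>.046)
    a=sub[m]; print(nm,len(a),'min',a.min(0).round(3),'max',a.max(0).round(3),'mean',a.mean(0).round(3))
    for lo,hi in [(.068,.076),(.077,.085),(.046,.06),(.07,.095),(.105,.125)]:
        k=(a[:,2]>lo)&(a[:,2]<hi)
        if k.sum()>3: 
            r=cv2.minAreaRect((a[k][:,:2]*1000).astype(np.float32)); print('  z',lo,hi,int(k.sum()),a[k].mean(0).round(4),'rect',np.round(r[0],1),np.round(r[1],1),round(r[2],1))
# tray corners / lips etc
for u,v in [(387,183),(424,208),(342,312)]: print((u,v),P[v,u].round(3))
```

```text
t 8.225 pos [ 0.3948 -0.1907  0.1336] j [-0.606  0.277  1.914 -0.032  0.911 -0.617] F [ 0.  -0.  -0.5] w 0.0001
xax [-0.029  0.999 -0.044] yax [0.999 0.03  0.017] zax [ 0.018 -0.044 -0.999]
lip z hist [(np.float64(0.312), 366), (np.float64(0.316), 993), (np.float64(0.556), 645), (np.float64(0.608), 636)]
ptr top 0.3166 145
plinth 452 min [ 0.621 -0.511  0.046] max [ 0.963 -0.075  1.13 ] mean [ 0.662 -0.112  0.075]
  z 0.068 0.076 177 [ 0.6607 -0.1103  0.0727] rect [ 658.1 -107.3] [61.3 38.1] 5.7
  z 0.077 0.085 157 [ 0.6583 -0.1076  0.0808] rect [ 658.6 -109.6] [50.1 29.9] 0.5
  z 0.046 0.06 62 [ 0.6651 -0.1178  0.0532] rect [ 654.7 -101.8] [65.8 48.7] 5.5
  z 0.07 0.095 332 [ 0.6596 -0.109   0.0769] rect [ 658.1 -107.5] [61.3 38.3] 5.7
finial 257 min [0.634 0.078 0.046] max [0.669 0.144 0.123] mean [0.655 0.09  0.086]
  z 0.068 0.076 4 [0.6626 0.092  0.0749] rect [663.4  94.7] [24.2  2.8] 75.3
  z 0.077 0.085 17 [0.6582 0.0852 0.0811] rect [659.5  86.2] [26.3  9.5] 35.5
  z 0.046 0.06 66 [0.6565 0.089  0.0552] rect [652.3 110.9] [65.9 33.2] 88.6
  z 0.07 0.095 65 [0.6572 0.0867 0.0868] rect [653.1  90.9] [33.4 24.9] 14.0
  z 0.105 0.125 48 [0.6511 0.0949 0.1145] rect [650.7  95.7] [16.5 17.9] 15.1
(387, 183) [0.63  0.206 0.039]
(424, 208) [0.758 0.189 0.051]
(342, 312) [ 0.807 -0.261  0.324]
```

```bash
cat > fk.py <<'E'
import numpy as np
from scipy.spatial.transform import Rotation as R
from ik import a2,a3,h,L,b
from scipy.optimize import least_squares
Q=.0765
LO=np.array([-2.53,-.77,.04,-1,.28,-3.11]);HI=np.array([2.53,2.02,2.7,4.14,2.66,3.11])
def fk(j):
    t2=j[1];t3=t2+j[2]
    w=np.array([a2*np.sin(t2)+a3*np.sin(t3)+b*np.cos(t3),Q,h+a2*np.cos(t2)+a3*np.cos(t3)-b*np.sin(t3)])
    B=R.from_euler('z',j[0])
    M=(B*R.from_euler('y',t3)*R.from_euler('z',j[3])*R.from_euler('y',j[4])*R.from_euler('z',j[5]+np.pi/2)).as_matrix()
    W=B.apply(w); return W+L*M[:,2],M,W
def invk(T,M,flip=False):
    W=np.array(T)-L*M[:,2]; r=np.hypot(W[0],W[1]); p=np.sqrt(r*r-Q*Q); j1=np.arctan2(W[1],W[0])-np.arctan2(Q,p)
    r3=np.hypot(a3,b); g=np.arctan2(b,a3); wz=W[2]-h; d=np.hypot(p,wz)
    ce=(a2*a2+r3*r3-d*d)/(2*a2*r3)
    if abs(ce)>1: return None
    E=np.arccos(ce); t2=np.arctan2(p,wz)-np.arccos((a2*a2+d*d-r3*r3)/(2*a2*d)); t3=t2+np.pi-E-g
    N=(R.from_euler('z',j1)*R.from_euler('y',t3)).inv()*R.from_matrix(M)
    A=N.as_euler('ZYZ') # Z j4, Y j5, Z j6+pi/2
    j4=A[0]; 
    if j4<-1.0: j4+=2*np.pi
    j6=(A[2]-np.pi/2+np.pi)%(2*np.pi)-np.pi
    return np.array([j1,t2,t3-t2,j4,A[1],j6])
def ok(j): return j is not None and np.all(j>LO) and np.all(j<HI)
def ori(al,az,gam):
    """tool z tilted al from down toward azimuth az; tool y horizontal, perpendicular, then twisted gam about tool z"""
    z=np.array([np.sin(al)*np.cos(az),np.sin(al)*np.sin(az),-np.cos(al)])
    y=np.array([-np.sin(az),np.cos(az),0]); x=np.cross(y,z)
    return np.c_[x,y,z]@R.from_euler('z',gam).as_matrix()
E
python3 - <<'E'
from fk import *
for j in ([-.606,.277,1.914,-.032,.911,-.617],[-.483,.584,1.782,-.045,.736,-.48],[-1.258,1.051,.036,.005,2.004,-.093]):
    p,M,w=fk(j); print(p.round(4),M.round(3).tolist()); print(invk(p,M).round(3))
E
```

```text
[ 0.3948 -0.1904  0.1336] [[-0.03, 0.999, 0.018], [0.999, 0.03, -0.043], [-0.044, 0.017, -0.999]]
[-0.606  0.277  1.914 -0.032  0.911 -0.617]
[ 0.4953 -0.1843  0.0239] [[-0.029, 0.999, 0.021], [0.999, 0.03, -0.045], [-0.046, 0.02, -0.999]]
[-0.483  0.584  1.782 -0.045  0.736 -0.48 ]
[ 0.3243 -0.7495  0.2923] [[0.918, 0.396, 0.02], [0.397, -0.917, -0.047], [-0.0, 0.051, -0.999]]
[-1.258  1.051  0.036  0.005  2.004 -0.093]
```

Run:
```python
from fk import *
def show(n,g,al,az,gam):
    M=ori(np.radians(al),az,gam); T=np.array(g)+.019*M[:,2]; j=invk(T,M); print(n,al,round(az,2),round(gam,2),None if j is None else j.round(2),ok(j))
for al in (45,50,55,60):
  for gam in (0,np.pi):
    show('plinth',[.6585,-.1085,.066],al,.03,gam)
    show('plinth lift',[.62,-.1085,.12],al,.03,gam)
    show('finial',[.651,.0955,.083],al,.03,gam)
    show('back',[.45,0,.25],al,.03,gam)
    show('totehi',[.42,.35,.2],al,.03,gam)
    show('tote1',[.43,.29,.03],al,.03,gam)
    show('tote2',[.43,.41,.044],al,.03,gam)
```

```text
plinth 45 0.03 0 [-0.42  0.64  1.97  2.13  0.37  2.22] True
plinth lift 45 0.03 0 [-0.46  0.49  2.05  1.89  0.36  2.44] True
finial 45 0.03 0 [0.03 0.59 2.   3.14 0.24 1.57] False
back 45 0.03 0 [-0.36 -0.1   2.32  1.    0.32 -2.83] True
totehi 45 0.03 0 [0.84 0.3  2.03 5.04 0.57 0.25] False
tote1 45 0.03 0 [0.7  0.66 2.26 3.99 0.63 1.34] True
tote2 45 0.03 0 [0.91 0.69 1.98 4.57 0.58 0.88] False
plinth 45 0.03 3.14 [-0.42  0.64  1.97  2.13  0.37 -0.92] True
plinth lift 45 0.03 3.14 [-0.46  0.49  2.05  1.89  0.36 -0.7 ] True
finial 45 0.03 3.14 [ 0.03  0.59  2.    3.14  0.24 -1.57] False
back 45 0.03 3.14 [-0.36 -0.1   2.32  1.    0.32  0.32] True
totehi 45 0.03 3.14 [ 0.84  0.3   2.03  5.04  0.57 -2.89] False
tote1 45 0.03 3.14 [ 0.7   0.66  2.26  3.99  0.63 -1.8 ] True
tote2 45 0.03 3.14 [ 0.91  0.69  1.98  4.57  0.58 -2.26] False
plinth 50 0.03 0 [-0.44  0.67  2.02  2.35  0.5   1.99] True
plinth lift 50 0.03 0 [-0.48  0.52  2.1   2.18  0.47  2.14] True
finial 50 0.03 0 [0.03 0.62 2.06 3.14 0.41 1.57] True
back 50 0.03 0 [-0.39 -0.1   2.39  1.5   0.32  2.94] True
totehi 50 0.03 0 [
[... 1573 characters left out ...]
[0.03 0.71 2.14 3.14 0.75 1.57] True
back 60 0.03 0 [-0.46 -0.04  2.53  2.22  0.53  2.16] True
totehi 60 0.03 0 [0.93 0.4  2.15 4.47 0.77 0.89] False
tote1 60 0.03 0 [0.8  0.85 2.33 3.89 1.07 1.6 ] True
tote2 60 0.03 0 [1.   0.82 2.04 4.28 0.9  1.27] False
plinth 60 0.03 3.14 [-0.47  0.75  2.1   2.53  0.81 -1.38] True
plinth lift 60 0.03 3.14 [-0.52  0.6   2.2   2.43  0.76 -1.31] True
finial 60 0.03 3.14 [ 0.03  0.71  2.14  3.14  0.75 -1.57] True
back 60 0.03 3.14 [-0.46 -0.04  2.53  2.22  0.53 -0.98] True
totehi 60 0.03 3.14 [ 0.93  0.4   2.15  4.47  0.77 -2.25] False
tote1 60 0.03 3.14 [ 0.8   0.85  2.33  3.89  1.07 -1.54] True
tote2 60 0.03 3.14 [ 1.    0.82  2.04  4.28  0.9  -1.87] False
```

Run:
```python
from fk import *
W={'pl':[.6585,-.1085,.066],'plL':[.62,-.1085,.12],'fi':[.651,.0955,.08],'fiL':[.6,.0955,.14],'mid':[.48,.05,.25],'mid2':[.45,.15,.25],'t1h':[.42,.27,.15],'t1':[.43,.28,.03],'t2h':[.42,.37,.17],'t2':[.43,.38,.044]}
for al in (45,50,55,60):
  for az in (0.1,.2,.3,.4,.5):
    M=ori(np.radians(al),az,0); o=[]
    for n,g in W.items():
        j=invk(np.array(g)+.019*M[:,2],M); o.append(f"{n}:{j[3]:.2f},{j[4]:.2f},{j[5]:.1f}{'' if ok(j) else '!'}" if j is not None else n+':None')
    print(al,az,' '.join(o))
```

```text
45 0.1 pl:1.97,0.41,2.3 plL:1.76,0.41,2.5 fi:2.85,0.26,1.8! fiL:2.70,0.18,1.9! mid:0.93,0.25,-2.7! mid2:-0.52,0.15,-1.0! t1h:4.36,0.39,0.8! t1:3.80,0.64,1.4 t2h:4.88,0.51,0.4! t2:4.30,0.55,1.0!
45 0.2 pl:1.78,0.47,2.4 plL:1.60,0.49,2.6 fi:2.48,0.29,2.0 fiL:2.23,0.23,2.3! mid:1.06,0.37,-2.9 mid2:0.38,0.14,-2.0! t1h:4.08,0.33,0.9 t1:3.59,0.66,1.5 t2h:4.76,0.41,0.4! t2:4.08,0.52,1.2
45 0.3 pl:1.61,0.54,2.4 plL:1.46,0.57,2.6 fi:2.19,0.34,2.2 fiL:1.94,0.31,2.5 mid:1.10,0.48,-3.1 mid2:0.89,0.23,-2.6! t1h:3.70,0.28,1.2! t1:3.39,0.68,1.5 t2h:4.59,0.32,0.5! t2:3.84,0.50,1.3
45 0.4 pl:1.47,0.61,2.5 plL:1.35,0.65,2.6 fi:1.95,0.40,2.3 fiL:1.74,0.39,2.5 mid:1.10,0.60,3.1 mid2:1.05,0.35,-2.9 t1h:3.23,0.26,1.5! t1:3.19,0.70,1.6 t2h:4.34,0.22,0.6! t2:3.59,0.50,1.4
45 0.5 pl:1.35,0.69,2.5 plL:1.25,0.73,2.6 fi:1.75,0.47,2.4 fiL:1.58,0.47,2.6 mid:1.08,0.70,3.0 mid2:1.10,0.47,-3.1 t1h:2.76,0.28,1.8! t1:3.01,0.71,1.6 t2h:3.87,0.15,0.9! t2:3.35,0.50,1.5
50 0.1 pl:2.19,0.53,2.1 plL:2.02,0.51,2.2 fi:2.94,0.42,1.7 fiL:2.89,0.34,1.7 mid:1.60,0.23,2.9! mid2:4.42,0.09,0.4! t1h:4.12,0.52,1.1 t1:3.75,0.81,1.5 t2h
[... 1918 characters left out ...]
81,2.0 fi:2.79,0.78,1.7 fiL:2.75,0.72,1.7 mid:2.12,0.57,2.2 mid2:2.94,0.40,1.7 t1h:3.66,0.84,1.4 t1:3.55,1.21,1.7 t2h:4.11,0.72,1.1 t2:3.87,0.95,1.5
60 0.3 pl:2.02,0.85,1.9 plL:1.92,0.85,2.0 fi:2.59,0.79,1.7 fiL:2.53,0.74,1.8 mid:1.90,0.67,2.3 mid2:2.49,0.46,2.0 t1h:3.42,0.86,1.5 t1:3.37,1.28,1.6 t2h:3.88,0.69,1.2 t2:3.68,0.99,1.5
60 0.4 pl:1.85,0.88,2.0 plL:1.76,0.89,2.1 fi:2.39,0.80,1.8 fiL:2.31,0.77,1.9 mid:1.72,0.78,2.3 mid2:2.15,0.56,2.2 t1h:3.18,0.88,1.6 t1:3.19,1.34,1.6 t2h:3.63,0.67,1.4 t2:3.49,1.02,1.6
60 0.5 pl:1.70,0.92,2.1 plL:1.61,0.94,2.2 fi:2.20,0.82,1.9 fiL:2.12,0.80,2.0 mid:1.58,0.87,2.4 mid2:1.91,0.67,2.3 t1h:2.95,0.90,1.6 t1:3.01,1.37,1.5 t2h:3.37,0.67,1.5 t2:3.31,1.06,1.6
```

```bash
cat > sim.py <<'E'
from fk import *
def solve(T,M,j0,w):
    Rt=R.from_matrix(M)
    def f(j):
        p,m,_=fk(j); e=(Rt.inv()*R.from_matrix(m)).as_rotvec(); return np.r_[p-T,w*e]
    s=least_squares(f,np.clip(j0,LO+1e-6,HI-1e-6),bounds=(LO,HI),xtol=1e-12,ftol=1e-12); return s.x
if __name__=='__main__':
    j0=np.array([-1.309,.3425,1.5247,0,1.2754,-.146]); p0,M0,_=fk(j0)
    T=p0+M0@np.array([0,.42,-.12])
    for w in (.1,.2,.3,.5,.7,1,2):
        j=solve(T,M0,j0,w); p,m,_=fk(j); print(w,p.round(4),np.arccos(-m[2,2]).round(4),j.round(3))
    T=p0+M0@np.array([0,.42-.128+.0625,-.12])
    for w in (.1,.2,.3,.5,1): j=solve(T,M0,j0,w); p,m,_=fk(j); print('clip',w,p.round(4),np.arccos(-m[2,2]).round(4))
E
python3 sim.py; python3 -c "
from h import *; st()"
```

```text
0.1 [ 0.3698 -0.8557  0.3394] 0.4513 [-1.26   1.03   0.04   0.042  1.622 -0.085]
0.2 [ 0.359  -0.8305  0.3256] 0.3552 [-1.259  1.032  0.04   0.034  1.716 -0.085]
0.3 [ 0.3482 -0.8057  0.3124] 0.2599 [-1.259  1.037  0.04   0.026  1.806 -0.087]
0.5 [ 0.3345 -0.7739  0.2965] 0.1366 [-1.259  1.047  0.04   0.014  1.918 -0.09 ]
0.7 [ 0.3281 -0.7592  0.2895] 0.0786 [-1.258  1.053  0.04   0.008  1.97  -0.092]
1 [ 0.324  -0.7496  0.2853] 0.0408 [-1.258  1.058  0.04   0.004  2.003 -0.093]
2 [ 0.3207 -0.7419  0.2819] 0.01 [-1.258e+00  1.062e+00  4.000e-02  1.000e-03  2.030e+00 -9.500e-02]
clip 0.1 [ 0.3457 -0.7998  0.3415] 0.2845
clip 0.2 [ 0.3388 -0.7838  0.3323] 0.2211
clip 0.3 [ 0.3321 -0.7684  0.3237] 0.1595
clip 0.5 [ 0.3239 -0.7494  0.3135] 0.0826
clip 1 [ 0.3178 -0.7353  0.3063] 0.0244
t 8.325 pos [ 0.3965 -0.1911  0.1341] j [-0.605  0.278  1.911 -0.032  0.911 -0.616] F [ 0.5 -0.7  0.5] w 0.0002
xax [-0.03   0.999 -0.045] yax [0.999 0.031 0.019] zax [ 0.02  -0.045 -0.999]
```

Run:
```python
from sim import *
az=.33
j=np.array([-.605,.278,1.911,-.032,.911,-.616]); p,M,_=fk(j)
for el in (50,60,70):
  for A in (.33,.6):
    # go to a reachable pose close to stretch
    e=np.radians(el); u=np.array([np.cos(A)*np.cos(e),np.sin(A)*np.cos(e),np.sin(e)])
    W=np.array([0,0,h])+.85*u; T=W+.32*M[:,2]
    jj=invk(T,M); print('el',el,'A',A,'start',None if jj is None else jj.round(2),T.round(3))
    if jj is None: continue
    m=M; pos=T; q=jj
    for k in range(5):
        q=solve(pos+.7*u,m,q,.9); pos,m,w=fk(q); z=m[:,2]; print('  ',k,'al',np.degrees(np.arccos(-z[2])).round(1),'az',np.arctan2(z[1],z[0]).round(2),'tcp',pos.round(3),'w',w.round(2),q.round(2))
```

```text
el 50 A 0.33 start [ 0.19  0.43  0.5  -0.06  2.2   0.12] [0.523 0.163 0.557]
   0 al 11.4 az 0.03 tcp [0.585 0.183 0.608] w [0.52 0.18 0.92] [ 0.19  0.6   0.04 -0.04  2.31  0.13]
   1 al 24.0 az 0.16 tcp [0.641 0.2   0.637] w [0.51 0.18 0.93] [ 0.19  0.58  0.04 -0.01  2.1   0.14]
   2 al 37.6 az 0.21 tcp [0.704 0.219 0.675] w [0.51 0.18 0.93] [0.19 0.58 0.04 0.01 1.86 0.15]
   3 al 51.7 az 0.23 tcp [0.765 0.239 0.724] w [0.52 0.18 0.92] [0.19 0.59 0.04 0.03 1.61 0.16]
   4 al 65.3 az 0.25 tcp [0.816 0.256 0.778] w [0.53 0.18 0.91] [0.2  0.61 0.04 0.05 1.35 0.16]
el 50 A 0.6 start [ 0.46  0.43  0.5  -0.06  2.22  0.39] [0.457 0.294 0.557]
   0 al 10.6 az 0.28 tcp [0.511 0.33  0.607] w [0.45 0.31 0.92] [ 0.46  0.6   0.04 -0.05  2.32  0.39]
   1 al 23.0 az 0.43 tcp [0.56  0.36  0.635] w [0.45 0.31 0.93] [ 0.46  0.58  0.04 -0.02  2.12  0.41]
   2 al 36.6 az 0.48 tcp [0.616 0.396 0.672] w [0.45 0.31 0.93] [0.46 0.58 0.04 0.01 1.88 0.42]
   3 al 50.6 az 0.5 tcp [0.67  0.432 0.72 ] w [0.45 0.31 0.92] [0.46 0.59 0.04 0.03 1.62 0.43]
   4 al 64.3 az 0.52 tcp [0.715 0.462 0.774] w [0.46 0.32 0.
[... 1612 characters left out ...]
 [0.06 0.22 0.04 0.04 2.15 0.05]
   4 al 55.7 az 0.14 tcp [0.509 0.129 0.894] w [0.25 0.09 1.07] [0.06 0.22 0.04 0.07 1.91 0.06]
el 70 A 0.6 start [ 0.33  0.07  0.5  -0.09  2.56  0.23] [0.246 0.15  0.704]
   0 al 9.6 az 0.08 tcp [0.303 0.181 0.744] w [0.25 0.18 1.06] [ 0.36  0.27  0.05 -0.1   2.66  0.24]
   1 al 18.3 az 0.26 tcp [0.327 0.191 0.764] w [0.23 0.16 1.07] [ 0.35  0.24  0.04 -0.05  2.54  0.27]
   2 al 28.9 az 0.34 tcp [0.363 0.209 0.792] w [0.22 0.16 1.07] [ 0.34  0.23  0.04 -0.    2.37  0.29]
   3 al 41.2 az 0.37 tcp [0.407 0.232 0.834] w [0.21 0.15 1.07] [0.34 0.22 0.04 0.03 2.17 0.31]
   4 al 54.7 az 0.4 tcp [0.454 0.257 0.889] w [0.21 0.16 1.07] [0.33 0.22 0.04 0.06 1.93 0.32]
```

Run:
```python
from h import *
from sim import *
o,M=st(); p=o['position']
A=.42;e=np.radians(60); u=np.array([np.cos(A)*np.cos(e),np.sin(A)*np.cos(e),np.sin(e)])
T=np.array([0,0,h])+.85*u+.32*M[:,2]
for X in ([.37,-.15,.40],[.36,0,.55],T): print(np.round(X,3),'tool',((np.array(X)-p)@M*100).round(1),invk(np.array(X),M).round(2))
```

```text
t 8.325 pos [ 0.3965 -0.1911  0.1341] j [-0.605  0.278  1.911 -0.032  0.911 -0.616] F [ 0.5 -0.7  0.5] w 0.0002
xax [-0.03   0.999 -0.045] yax [0.999 0.031 0.019] zax [ 0.02  -0.045 -0.999]
[ 0.37 -0.15  0.4 ] tool [  3.   -2.  -26.8] [-0.56 -0.    1.48 -0.03  1.62 -0.59]
[0.36 0.   0.55] tool [ 17.3  -2.3 -42.5] [-0.18 -0.02  1.1  -0.05  2.04 -0.23]
[0.394 0.159 0.642] tool [ 32.7   1.8 -52.3] [ 0.24  0.25  0.5  -0.07  2.38  0.16]
```

Emit:
{"api": "drive_tool", "payload": {
  "xyz": [
    [0.6,-0.4,-6],
    [1.5,-1,-12],
    [2.2,-1.5,-18],
    [3,-2,-24],
    [5,-2,-29],
    [8.5,-2,-33.5],
    [12.5,-2.2,-38],
    [17,-2.3,-42],
    [22,-1.5,-45.5],
    [27,0,-49],
    [31,1.4,-51.5],
    [32.7,1.8,-52.3]
  ],
  "twist": [0,0,0,0,0,0,0,0,0,0,0,0],
  "hand": [0,0,0,0,0,0,0,0,0,0,0,0]
}}

```text
t: 9.82
position: [0.3952, 0.1624, 0.6423]
tool_rot: [0.695, 0.719, -0.009, 0.023]
ft_force: [-0.1, 0.2, -0.8]
width: 0.0002
```

```bash
cat > u.py <<'E'
from h import *
from sim import *
A=.42;e=np.radians(60); u=np.array([np.cos(A)*np.cos(e),np.sin(A)*np.cos(e),np.sin(e)])
o,M=st(); print('u in tool',(u@M).round(4), 'al',np.degrees(np.arccos(-M[2,2])).round(1),'az',np.arctan2(M[1,2],M[0,2]).round(2))
E
python3 u.py
```

```text
t 9.825 pos [0.3952 0.1624 0.6423] j [ 0.246  0.256  0.489 -0.069  2.386  0.161] F [-0.1  0.2 -0.8] w 0.0002
xax [-0.034  0.998 -0.044] yax [0.999 0.035 0.019] zax [ 0.021 -0.044 -0.999]
u in tool [ 0.1496  0.4797 -0.8646] al 2.8 az -1.13
```

Emit:
{"api": "drive_tool", "payload": {
  "xyz": [
    [0.2,0.7,-1.3],
    [0.45,1.4,-2.6],
    [0.65,2.1,-3.9],
    [1.2,3.8,-6.9],
    [2.1,6.7,-12.1],
    [3,9.6,-17.3],
    [3.9,12.5,-22.5],
    [4.8,15.4,-27.7],
    [5.7,18.2,-32.9],
    [6.6,21.1,-38],
    [7.5,24,-43.2],
    [8.4,26.9,-48.4]
  ],
  "twist": [0,0,0,0,0,0,0,0,0,0,0,0],
  "hand": [0,0,0,0,0,0,0,0,0,0,0,0]
}}

```text
t: 11.32
position: [0.3967, 0.1624, 0.6873]
tool_rot: [0.696, 0.718, -0.001, 0.025]
ft_force: [0.4, 0.8, 0.5]
width: 0.0006
```

```bash
python3 u.py
```

```text
t 11.325 pos [0.3967 0.1624 0.6873] j [ 0.242  0.421  0.037 -0.094  2.657  0.127] F [0.4 0.8 0.5] w 0.0006
xax [-0.031  0.999 -0.037] yax [0.999 0.032 0.034] zax [ 0.035 -0.036 -0.999]
u in tool [ 0.1572  0.4919 -0.8563] al 2.9 az -0.8
```

Emit:
{"api": "drive_tool", "payload": {
  "xyz": [
    [1,3,-5.3],
    [2,6,-10.6]
  ],
  "twist": [0,0],
  "hand": [0,0]
}}

```text
t: 11.58
position: [0.3905, 0.1612, 0.6933]
tool_rot: [0.696, 0.718, 0.007, 0.027]
ft_force: [-0.3, 0.5, -0.6]
width: 0.0003
```

```bash
python3 u.py
```

```text
t 11.575 pos [0.3905 0.1612 0.6933] j [ 0.239  0.406  0.036 -0.084  2.657  0.133] F [-0.3  0.5 -0.6] w 0.0003
xax [-0.031  0.999 -0.03 ] yax [0.998 0.032 0.047] zax [ 0.048 -0.028 -0.998]
u in tool [ 0.1638  0.5033 -0.8484] al 3.2 az -0.53
```

Emit:
{"api": "drive_tool", "payload": {
  "xyz": [
    [0,6,0],
    [0,12,0],
    [0,18,0]
  ],
  "twist": [0,0,0],
  "hand": [0,0,0]
}}

```text
t: 11.95
position: [0.427, 0.1364, 0.6694]
tool_rot: [0.696, 0.718, -0.013, 0.006]
ft_force: [-0.3, 0.8, -0.0]
width: 0.0005
```

```bash
python3 u.py
```

```text
t 11.95 pos [0.427  0.1364 0.6694] j [ 0.156  0.461  0.037 -0.054  2.657  0.078] F [-0.3  0.8 -0. ] w 0.0005
xax [-0.031  0.999 -0.027] yax [ 0.999  0.03  -0.011] zax [-0.011 -0.027 -1.   ]
u in tool [ 0.1666  0.4527 -0.876 ] al 1.7 az -1.94
```

```bash
cat > v.py <<'E'
import sys
from h import *
from sim import *
o,M=st(); j=o['joints']; az=float(sys.argv[1]) if len(sys.argv)>1 else np.arctan2(o['position'][1],o['position'][0])
r=np.hypot(*o['position'][:2]); z=o['position'][2]-h; n=np.hypot(r,z)
v=np.array([-z/n*np.cos(az),-z/n*np.sin(az),r/n]); print('v in tool',(v@M).round(3),'sum',j[1]+j[2]+j[4],'al',np.degrees(np.arccos(-M[2,2])).round(1),'az',np.arctan2(M[1,2],M[0,2]).round(2))
E
python3 v.py
```

```text
t 11.95 pos [0.427  0.1364 0.6694] j [ 0.156  0.461  0.037 -0.054  2.657  0.078] F [-0.3  0.8 -0. ] w 0.0005
xax [-0.031  0.999 -0.027] yax [ 0.999  0.03  -0.011] zax [-0.011 -0.027 -1.   ]
v in tool [-0.213 -0.685 -0.697] sum 3.155581268087587 al 1.7 az -1.94
```

Emit:
{"api": "drive_tool", "payload": {
  "xyz": [
    [0,-4,-4],
    [0,-8,-8],
    [0,-12,-12],
    [0,-16,-16],
    [0,-20,-20],
    [0,-24,-24]
  ],
  "twist": [0,0,0,0,0,0],
  "hand": [0,0,0,0,0,0]
}}

```text
t: 12.7
position: [0.3619, 0.1724, 0.7119]
tool_rot: [0.695, 0.718, 0.028, 0.038]
ft_force: [0.5, -0.4, 0.5]
width: 0.0004
```

```bash
python3 v.py
```

```text
t 12.7 pos [0.3619 0.1724 0.7119] j [ 0.283  0.36   0.037 -0.08   2.657  0.178] F [ 0.5 -0.4  0.5] w 0.0004
xax [-0.031  0.999 -0.015] yax [0.995 0.033 0.092] zax [ 0.093 -0.012 -0.996]
v in tool [-0.319 -0.646 -0.694] sum 3.054474590194345 al 5.4 az -0.13
```

```bash
cat > v.py <<'E'
from h import *
from sim import *
o,M=st(); j=o['joints']; a=j[0]
p=o['position'][:2]@[np.cos(a),np.sin(a)]; z=o['position'][2]-h; n=np.hypot(p,z)
v=np.array([-z/n*np.cos(a),-z/n*np.sin(a),p/n]); print('v in tool',(v@M).round(3),'p',p.round(3),'sum',j[1]+j[2]+j[4],'al',np.degrees(np.arccos(-M[2,2])).round(1),'az',np.arctan2(M[1,2],M[0,2]).round(2))
# v after rotating 0.15
v2=np.array([-np.cos(.2)*z/n-np.sin(.2)*p/n,0,0])
E
python3 v.py
```

```text
t 12.7 pos [0.3619 0.1724 0.7119] j [ 0.283  0.36   0.037 -0.08   2.657  0.178] F [ 0.5 -0.4  0.5] w 0.0004
xax [-0.031  0.999 -0.015] yax [0.995 0.033 0.092] zax [ 0.093 -0.012 -0.996]
v in tool [-0.203 -0.69  -0.695] p 0.396 sum 3.054474590194345 al 5.4 az -0.13
```

Emit:
{"api": "drive_tool", "payload": {
  "xyz": [
    [-1.2,-4.1,-4.2],
    [-2.4,-8.3,-8.3],
    [-3.6,-12.4,-12.5],
    [-4.9,-16.6,-16.7],
    [-6.1,-20.7,-20.8],
    [-7.3,-24.8,-25],
    [-8.5,-29,-29],
    [-9.7,-33,-33],
    [-11,-37,-37],
    [-12.2,-41.4,-41],
    [-13.4,-45.5,-45],
    [-14.6,-49.7,-49]
  ],
  "twist": [0,0,0,0,0,0,0,0,0,0,0,0],
  "hand": [0,0,0,0,0,0,0,0,0,0,0,0]
}}

```text
t: 14.2
position: [0.276, 0.2069, 0.7505]
tool_rot: [0.691, 0.715, 0.075, 0.067]
ft_force: [1.0, -0.7, 0.0]
width: 0.0006
```

```bash
python3 v.py
```

```text
t 14.2 pos [0.276  0.2069 0.7505] j [ 0.498  0.257  0.037 -0.18   2.657  0.297] F [ 1.  -0.7  0. ] w 0.0006
xax [-0.035  0.999  0.007] yax [0.979 0.033 0.2  ] zax [ 0.2    0.014 -0.98 ]
v in tool [-0.371 -0.625 -0.686] p 0.341 sum 2.951485598975022 al 11.5 az 0.07
```

```bash
cat > sim2.py <<'E'
from fk import *
def solveF(T,M,j0,w,free):
    Rt=R.from_matrix(M); free=np.array(free)
    def f(x):
        j=j0.copy(); j[free]=x
        p,m,_=fk(j); e=(Rt.inv()*R.from_matrix(m)).as_rotvec(); return np.r_[p-T,w*e]
    s=least_squares(f,j0[free]); j=j0.copy(); j[free]=s.x; return j
if __name__=='__main__':
    j0=np.array([.283,.36,.037,-.08,2.657,.178]); p0,M0,_=fk(j0)
    for d in (.1,.2,.3,.5,.72):
      for w in (.5,.9):
        j=solveF(p0+M0@(d*np.array([-.2,-.69,-.69])),M0,j0,w,[0,1,3,5]); print(d,w,j.round(3),fk(j)[0].round(3))
E
python3 sim2.py
```

```text
0.1 0.5 [ 0.316  0.265  0.037 -0.131  2.657  0.162] [0.312 0.162 0.748]
0.1 0.9 [ 0.313  0.309  0.037 -0.106  2.657  0.183] [0.333 0.172 0.732]
0.2 0.5 [ 0.399  0.175  0.037 -0.242  2.657  0.136] [0.256 0.152 0.778]
0.2 0.9 [ 0.367  0.259  0.037 -0.148  2.657  0.195] [0.301 0.174 0.75 ]
0.3 0.5 [ 0.636  0.092  0.037 -0.521  2.657  0.096] [0.186 0.14  0.802]
0.3 0.9 [ 0.469  0.211  0.037 -0.221  2.657  0.227] [0.262 0.182 0.766]
0.5 0.5 [ 1.856e+00 -1.000e-03  3.700e-02 -1.523e+00  2.657e+00  3.010e-01] [0.053 0.075 0.826]
0.5 0.9 [ 1.086  0.128  0.037 -0.586  2.657  0.483] [0.121 0.217 0.794]
0.72 0.5 [ 2.971  0.072  0.037 -0.881  2.657  2.06 ] [-0.178  0.07   0.81 ]
0.72 0.9 [ 2.697  0.245  0.037 -0.253  2.657  2.42 ] [-0.317  0.108  0.756]
```

Run:
```python
from sim2 import *
from sim import solve
j=np.array([.498,.257,.037,-.18,2.657,.297]); p,M,_=fk(j)
for A,el in ((.42,55),(.42,60),(.5,50)):
    e=np.radians(el); u=np.array([np.cos(A)*np.cos(e),np.sin(A)*np.cos(e),np.sin(e)])
    T=np.array([0,0,h])+.86*u+L*M[:,2]; q=invk(T,M); print(A,el,T.round(3),q.round(3))
    m=M;pos=T
    for k in range(9):
        q=solve(pos+.25*u,m,q,1.0); pos,m,w=fk(q); z=m[:,2]; print('  ',k,'al',np.degrees(np.arccos(-z[2])).round(1),'az',np.arctan2(z[1],z[0]).round(2),pos.round(3),q.round(2))
```

```text
0.42 55 [0.514 0.206 0.616] [ 0.264  0.373  0.42  -0.047  2.151  0.201]
   0 al 14.3 az 0.12 [0.537 0.216 0.648] [ 0.27  0.53  0.04 -0.05  2.33  0.2 ]
   1 al 17.6 az 0.17 [0.548 0.22  0.658] [ 0.27  0.52  0.04 -0.04  2.28  0.2 ]
   2 al 21.1 az 0.2 [0.561 0.225 0.667] [ 0.27  0.51  0.04 -0.03  2.22  0.21]
   3 al 24.7 az 0.22 [0.575 0.231 0.677] [ 0.27  0.51  0.04 -0.02  2.17  0.21]
   4 al 28.4 az 0.24 [0.59  0.237 0.688] [ 0.27  0.5   0.04 -0.02  2.1   0.21]
   5 al 32.2 az 0.25 [0.607 0.243 0.699] [ 0.27  0.5   0.04 -0.01  2.04  0.22]
   6 al 36.1 az 0.27 [0.624 0.25  0.711] [ 0.27  0.5   0.04 -0.    1.97  0.22]
   7 al 40.1 az 0.28 [0.641 0.257 0.725] [0.27 0.5  0.04 0.01 1.9  0.22]
   8 al 44.1 az 0.28 [0.658 0.264 0.739] [0.27 0.5  0.04 0.01 1.83 0.22]
0.42 60 [0.457 0.18  0.657] [ 0.241  0.284  0.42  -0.044  2.238  0.177]
   0 al 14.1 az 0.12 [0.476 0.188 0.689] [ 0.25  0.44  0.04 -0.05  2.42  0.17]
   1 al 17.2 az 0.16 [0.485 0.192 0.697] [ 0.25  0.43  0.04 -0.04  2.37  0.18]
   2 al 20.4 az 0.19 [0.496 0.196 0.706] [ 0.24  0.42  0.04 -0.03  2.32  0.18]
   3 al 23.8 az 0.21 
[... 515 characters left out ...]
4.5 az 0.14 [0.574 0.283 0.602] [ 0.37  0.61  0.04 -0.07  2.24  0.28]
   1 al 17.9 az 0.2 [0.587 0.289 0.612] [ 0.37  0.61  0.04 -0.06  2.19  0.28]
   2 al 21.5 az 0.24 [0.6   0.296 0.622] [ 0.37  0.6   0.04 -0.05  2.13  0.29]
   3 al 25.2 az 0.27 [0.615 0.303 0.632] [ 0.37  0.6   0.04 -0.05  2.07  0.29]
   4 al 29.1 az 0.29 [0.631 0.311 0.643] [ 0.37  0.59  0.04 -0.04  2.    0.29]
   5 al 33.0 az 0.31 [0.648 0.32  0.654] [ 0.37  0.59  0.04 -0.03  1.93  0.3 ]
   6 al 37.0 az 0.32 [0.665 0.328 0.667] [ 0.37  0.59  0.04 -0.03  1.86  0.3 ]
   7 al 41.1 az 0.34 [0.682 0.337 0.68 ] [ 0.37  0.6   0.04 -0.02  1.79  0.3 ]
   8 al 45.2 az 0.35 [0.699 0.345 0.694] [ 0.37  0.6   0.04 -0.01  1.71  0.3 ]
```

Run:
```python
from h import *
from sim import *
o,M=st(); p=o['position']
for X in ([.30,.18,.60],[.40,.18,.60],[.457,.18,.657]): print(np.round(X,3),'tool',((np.array(X)-p)@M*100).round(1),invk(np.array(X),M).round(2))
```

```text
t 14.2 pos [0.276  0.2069 0.7505] j [ 0.498  0.257  0.037 -0.18   2.657  0.297] F [ 1.  -0.7  0. ] w 0.0006
xax [-0.035  0.999  0.007] yax [0.979 0.033 0.2  ] zax [ 0.2    0.014 -0.98 ]
[0.3  0.18 0.6 ] tool [-2.9 -0.7 15.2] [ 0.38 -0.1   1.04 -0.07  2.    0.31]
[0.4  0.18 0.6 ] tool [-3.2  9.  17.2] [ 0.28  0.07  0.88 -0.05  2.    0.22]
[0.457 0.18  0.657] tool [-3.4 15.8 12.7] [ 0.24  0.29  0.41 -0.04  2.24  0.18]
```

Emit:
{"api": "drive_tool", "payload": {
  "xyz": [
    [-0.8,0,5],
    [-2,-0.4,10],
    [-2.9,0,15],
    [-3,5,16.5],
    [-3.2,10,16.5],
    [-3.3,13.5,14.5],
    [-3.4,15.8,12.7]
  ],
  "twist": [0,0,0,0,0,0,0],
  "hand": [0,0,0,0,0,0,0]
}}

```text
t: 15.08
position: [0.4587, 0.1795, 0.6571]
tool_rot: [0.692, 0.715, 0.074, 0.067]
ft_force: [0.7, -0.7, 1.1]
width: 0.0005
```

```bash
python3 u.py
```

```text
t 15.075 pos [0.4587 0.1795 0.6571] j [ 0.24   0.295  0.4   -0.044  2.249  0.175] F [ 0.7 -0.7  1.1] w 0.0005
xax [-0.034  0.999  0.006] yax [0.98  0.032 0.198] zax [ 0.198  0.013 -0.98 ]
u in tool [ 0.1937  0.6254 -0.7559] al 11.4 az 0.07
```

Emit:
{"api": "drive_tool", "payload": {
  "xyz": [
    [0.5,1.5,-1.9],
    [1.1,3.7,-4.5],
    [2.3,7.5,-9],
    [3.5,11.2,-13.6],
    [4.6,15,-18.1],
    [5.8,18.7,-22.7]
  ],
  "twist": [0,0,0,0,0,0],
  "hand": [0,0,0,0,0,0]
}}

```text
t: 15.82
position: [0.3444, 0.1366, 0.7365]
tool_rot: [0.693, 0.717, 0.059, 0.049]
ft_force: [-0.5, 0.1, -0.2]
width: 0.0005
```

```bash
python3 u.py
```

```text
t 15.825 pos [0.3444 0.1366 0.7365] j [ 0.179  0.295  0.038 -0.022  2.657  0.124] F [-0.5  0.1 -0.2] w 0.0005
xax [-0.036  0.999  0.012] yax [0.988 0.034 0.151] zax [ 0.151  0.017 -0.988]
u in tool [ 0.1974  0.589  -0.7836] al 8.7 az 0.11
```

Run:
```python
from sim2 import *
j=np.array([.179,.295,.038,-.022,2.657,.124])
for lat in (0,.3):
    q=j.copy()
    print('lat',lat)
    for k in range(9):
        p,M,_=fk(q); a=q[0]; pp=p[:2]@[np.cos(a),np.sin(a)]; z=p[2]-h; n=np.hypot(pp,z)
        l=np.array([-np.sin(a),np.cos(a),0])
        v=np.array([-z/n*np.cos(a),-z/n*np.sin(a),pp/n])-lat*l
        q=solveF(p+.25*v,M,q,1.0,[0,1,3,5]); p,M,_=fk(q); zz=M[:,2]
        print(k,'al',np.degrees(np.arccos(-zz[2])).round(1),'az',np.arctan2(zz[1],zz[0]).round(2),p.round(3),q.round(2))
```

```text
lat 0
0 al 15.1 az 0.12 [0.256 0.175 0.772] [ 0.44  0.19  0.04 -0.17  2.66  0.24]
1 al 22.4 az 0.14 [0.138 0.174 0.804] [ 0.96  0.09  0.04 -0.64  2.66  0.3 ]
2 al 26.9 az 0.13 [ 0.079 -0.024  0.825] [ 2.01 -0.08  0.04 -1.96  2.66  0.01]
3 al 23.7 az 0.21 [ 0.087 -0.202  0.79 ] [ 1.74 -0.32  0.04 -2.1   2.66 -0.47]
4 al 21.6 az 0.39 [ 0.04  -0.346  0.723] [ 1.59 -0.52  0.04 -2.31  2.66 -0.87]
5 al 21.8 az 0.64 [-0.026 -0.441  0.644] [ 1.48 -0.7   0.04 -2.5   2.66 -1.19]
6 al 24.6 az 0.86 [-0.089 -0.5    0.565] [ 1.41 -0.85  0.04 -2.66  2.66 -1.43]
7 al 29.1 az 1.02 [-0.141 -0.535  0.489] [ 1.36 -0.98  0.04 -2.78  2.66 -1.61]
8 al 34.6 az 1.11 [-0.182 -0.555  0.415] [ 1.32 -1.1   0.04 -2.88  2.66 -1.75]
lat 0.3
0 al 15.1 az 0.0 [0.303 0.078 0.774] [ 0.01  0.18  0.04 -0.    2.66 -0.03]
1 al 22.2 az -0.08 [0.209 0.101 0.807] [ 0.33  0.07  0.04 -0.33  2.66 -0.02]
2 al 26.1 az -0.09 [ 0.075 -0.066  0.823] [ 1.83 -0.11  0.04 -2.05  2.66 -0.26]
3 al 20.7 az 0.01 [ 0.091 -0.2    0.791] [ 1.85 -0.28  0.04 -2.32  2.66 -0.55]
4 al 16.0 az 0.26 [ 0.107 -0.295  0.747] [ 1.88 -0.43  0.04 -2.51  2.66 -0.73]
5 al 13.6 az 0.69 [ 0.129 -0.364  0.699] [ 1.93 -0.55  0.04 -2.65  2.66 -0.84]
6 al 14.6 az 1.17 [ 0.16  -0.414  0.647] [ 1.98 -0.67  0.04 -2.74  2.66 -0.89]
7 al 18.2 az 1.52 [ 0.196 -0.45   0.593] [ 2.04 -0.78  0.04 -2.8   2.66 -0.91]
8 al 23.3 az 1.74 [ 0.236 -0.474  0.536] [ 2.1  -0.89  0.04 -2.84  2.66 -0.91]
```

```bash
cat > emu.py <<'E'
from fk import *
import itertools
def jac(q):
    p,M,_=fk(q); J=np.zeros((6,6)); e=1e-6
    for i in range(6):
        d=q.copy(); d[i]+=e; p2,M2,_=fk(d); J[:3,i]=(p2-p)/e; J[3:,i]=R.from_matrix(M2@M.T).as_rotvec()/e
    return p,M,J
def dls(q,T,Mt,N,lam,w=1.,freeze=False,smax=None):
    q=q.copy()
    for _ in range(N):
        p,M,J=jac(q); e=np.r_[T-p,w*R.from_matrix(Mt@M.T).as_rotvec()]
        if np.linalg.norm(e)<1e-5: break
        J=J.copy(); J[3:]*=w
        dq=J.T@np.linalg.solve(J@J.T+lam**2*np.eye(6),e)
        if freeze:
            bad=((q<=LO+1e-9)&(dq<0))|((q>=HI-1e-9)&(dq>0))
            if bad.any():
                J[:,bad]=0; dq=J.T@np.linalg.solve(J@J.T+lam**2*np.eye(6),e)
        if smax: dq*=min(1,smax/np.abs(dq).max())
        q=np.clip(q+dq,LO,HI)
    return q
def call(q,rows,clip=True,**k):
    p0,M0,_=fk(q); pc,Mc=p0,M0
    for r in rows:
        T=p0+M0@(np.array(r)/100); 
        d=T-pc; n=np.linalg.norm(d); 
        if n>.0625: d*=.0625/n
        q=dls(q,pc+d,M0,**k); 
        if clip: pc=fk(q)[0]
        else: pc=pc+d
    return q
DATA=[([-1.309,.3425,1.5247,0,1.2754,-.146],[[0,3,-5],[0,8,-10],[0,14,-12],[0,20,-12],[0,24,-12],[0,30,-12],[0,36,-12],[0,42,-12],[0,42,-12],[0,42,-12]],[-1.258,1.051,.036,.005,2.004,-.093]),
([.246,.256,.489,-.069,2.386,.161],[[0.2,0.7,-1.3],[0.45,1.4,-2.6],[0.65,2.1,-3.9],[1.2,3.8,-6.9],[2.1,6.7,-12.1],[3,9.6,-17.3],[3.9,12.5,-22.5],[4.8,15.4,-27.7],[5.7,18.2,-32.9],[6.6,21.1,-38],[7.5,24,-43.2],[8.4,26.9,-48.4]],[.242,.421,.037,-.094,2.657,.127]),
([.242,.421,.04,-.094,2.657,.127],[[1,3,-5.3],[2,6,-10.6]],[.239,.406,.036,-.084,2.657,.133]),
([.239,.406,.04,-.084,2.657,.133],[[0,6,0],[0,12,0],[0,18,0]],[.156,.461,.037,-.054,2.657,.078]),
([.156,.461,.04,-.054,2.657,.078],[[0,-4*k,-4*k] for k in range(1,7)],[.283,.36,.037,-.08,2.657,.178]),
([.283,.36,.04,-.08,2.657,.178],[[-1.22*k,-4.14*k,-4.1*k] for k in range(1,13)],[.498,.257,.037,-.18,2.657,.297]),
([.24,.295,.4,-.044,2.249,.175],[[0.5,1.5,-1.9],[1.1,3.7,-4.5],[2.3,7.5,-9],[3.5,11.2,-13.6],[4.6,15,-18.1],[5.8,18.7,-22.7]],[.179,.295,.038,-.022,2.657,.124])]
if __name__=='__main__':
    res=[]
    for N,lam,w,fr,cl in itertools.product((5,30,100),(.01,.05,.1),(.3,1.),(False,True),(True,False)):
        er=[]
        for s,rows,o in DATA:
            q=call(np.array(s,float),rows,clip=cl,N=N,lam=lam,w=w,freeze=fr); er.append(np.abs(q-np.array(o))[[0,1,2,4]].max())
        res.append((np.mean(er),N,lam,w,fr,cl,np.round(er,2)))
    for r in sorted(res,key=lambda r:r[0])[:8]: print(r)
E
time python3 emu.py
```

```text
(np.float64(0.04970560649023843), 30, 0.01, 1.0, True, True, array([0.03, 0.01, 0.01, 0.14, 0.06, 0.07, 0.03]))
(np.float64(0.0497056065134545), 100, 0.01, 1.0, True, True, array([0.03, 0.01, 0.01, 0.14, 0.06, 0.07, 0.03]))
(np.float64(0.0497063072167355), 5, 0.01, 1.0, True, True, array([0.03, 0.01, 0.01, 0.14, 0.06, 0.07, 0.03]))
(np.float64(0.07503478182450693), 5, 0.05, 1.0, True, True, array([0.03, 0.01, 0.01, 0.14, 0.06, 0.07, 0.21]))
(np.float64(0.07503495827733267), 30, 0.05, 1.0, True, True, array([0.03, 0.01, 0.01, 0.14, 0.06, 0.07, 0.21]))
(np.float64(0.07503495830681084), 100, 0.05, 1.0, True, True, array([0.03, 0.01, 0.01, 0.14, 0.06, 0.07, 0.21]))
(np.float64(0.07503878510499733), 5, 0.1, 1.0, True, True, array([0.03, 0.01, 0.01, 0.14, 0.06, 0.07, 0.21]))
(np.float64(0.0777033781724141), 30, 0.1, 1.0, True, True, array([0.03, 0.02, 0.01, 0.14, 0.06, 0.07, 0.21]))
real	7m40.078s
user	7m35.423s
sys	0m0.187s
```

```bash
cat > emu2.py <<'E'
from emu import *
def dls2(q,T,Mt,N,lam,w,mode,smax):
    q=q.copy(); fz=np.zeros(6,bool)
    for _ in range(N):
        p,M,J=jac(q); e=np.r_[T-p,w*R.from_matrix(Mt@M.T).as_rotvec()]
        if np.linalg.norm(e)<1e-5: break
        J=J.copy(); J[3:]*=w
        if mode!='stick': fz=np.zeros(6,bool)
        for _ in range(3):
            Jf=J.copy(); Jf[:,fz]=0; dq=Jf.T@np.linalg.solve(Jf@Jf.T+lam**2*np.eye(6),e)
            if mode=='pre': fz2=((q<=LO+1e-9)|(q>=HI-1e-9))
            elif mode=='viol': fz2=fz|(q+dq<LO)|(q+dq>HI)
            else: fz2=fz|((q<=LO+1e-9)&(dq<0))|((q>=HI-1e-9)&(dq>0))
            if (fz2==fz).all(): break
            fz=fz2
        if smax: dq*=min(1,smax/max(1e-9,np.abs(dq).max()))
        q=np.clip(q+dq,LO,HI)
    return q
def call2(q,rows,ref='call',**k):
    p0,M0,_=fk(q); pc,Mc=p0,M0
    for r in rows:
        T=p0+M0@(np.array(r)/100); d=T-pc; n=np.linalg.norm(d)
        if n>.0625: d*=.0625/n
        q=dls2(q,pc+d,M0 if ref=='call' else Mc,**k); pc,Mc,_=fk(q)
    return q
if __name__=='__main__':
    res=[]
    for N,lam,w,mode,sm,ref in itertools.product((4,12),(.01,.03),(1.,),('stick','pre','viol','one'),(None,.1),('call','row')):
        er=[]
        for s,rows,o in DATA:
            q=call2(np.array(s,float),rows,N=N,lam=lam,w=w,mode=mode,smax=sm,ref=ref); er.append(np.abs(q-np.array(o))[[0,1,2,4]].max())
        res.append((np.mean(er).round(4),N,lam,w,mode,sm,ref,np.round(er,2)))
    for r in sorted(res,key=lambda r:r[0])[:10]: print(r)
E
time timeout 560 python3 emu2.py
```

```text
(np.float64(0.0497), 4, 0.01, 1.0, 'stick', None, 'call', array([0.03, 0.01, 0.01, 0.14, 0.06, 0.07, 0.03]))
(np.float64(0.0497), 4, 0.01, 1.0, 'pre', None, 'call', array([0.03, 0.01, 0.01, 0.14, 0.06, 0.07, 0.03]))
(np.float64(0.0497), 4, 0.01, 1.0, 'one', None, 'call', array([0.03, 0.01, 0.01, 0.14, 0.06, 0.07, 0.03]))
(np.float64(0.0497), 12, 0.01, 1.0, 'stick', None, 'call', array([0.03, 0.01, 0.01, 0.14, 0.06, 0.07, 0.03]))
(np.float64(0.0497), 12, 0.01, 1.0, 'pre', None, 'call', array([0.03, 0.01, 0.01, 0.14, 0.06, 0.07, 0.03]))
(np.float64(0.0497), 12, 0.01, 1.0, 'one', None, 'call', array([0.03, 0.01, 0.01, 0.14, 0.06, 0.07, 0.03]))
(np.float64(0.0524), 4, 0.03, 1.0, 'stick', None, 'call', array([0.03, 0.02, 0.01, 0.14, 0.06, 0.07, 0.03]))
(np.float64(0.0524), 4, 0.03, 1.0, 'pre', None, 'call', array([0.03, 0.02, 0.01, 0.14, 0.06, 0.07, 0.03]))
(np.float64(0.0524), 12, 0.03, 1.0, 'stick', None, 'call', array([0.03, 0.02, 0.01, 0.14, 0.06, 0.07, 0.03]))
(np.float64(0.0524), 12, 0.03, 1.0, 'pre', None, 'call', array([0.03, 0.02, 0.01, 0.14, 0.06, 0.07, 0.03]))
real	1m35.312s
user	1m33.096s
sys	0m0.268s
```

Run:
```python
from emu2 import *
for s,rows,o in DATA:
    q=call2(np.array(s,float),rows,N=6,lam=.01,w=1.,mode='one',smax=None)
    print('s',np.round(s,3)); print('  pred',q.round(3)); print('  obs ',np.round(o,3))
```

```text
s [-1.309  0.342  1.525  0.     1.275 -0.146]
  pred [-1.258e+00  1.055e+00  4.000e-02  2.000e-03  2.030e+00 -9.400e-02]
  obs  [-1.258  1.051  0.036  0.005  2.004 -0.093]
s [ 0.246  0.256  0.489 -0.069  2.386  0.161]
  pred [ 0.248  0.423  0.04  -0.099  2.66   0.125]
  obs  [ 0.242  0.421  0.037 -0.094  2.657  0.127]
s [ 0.242  0.421  0.04  -0.094  2.657  0.127]
  pred [ 0.243  0.421  0.04  -0.09   2.648  0.132]
  obs  [ 0.239  0.406  0.036 -0.084  2.657  0.133]
s [ 0.239  0.406  0.04  -0.084  2.657  0.133]
  pred [ 0.17   0.531  0.04  -0.061  2.52   0.089]
  obs  [ 0.156  0.461  0.037 -0.054  2.657  0.078]
s [ 0.156  0.461  0.04  -0.054  2.657  0.078]
  pred [ 0.27   0.422  0.04  -0.06   2.66   0.186]
  obs  [ 0.283  0.36   0.037 -0.08   2.657  0.178]
s [ 0.283  0.36   0.04  -0.08   2.657  0.178]
  pred [ 0.463  0.324  0.04  -0.129  2.66   0.312]
  obs  [ 0.498  0.257  0.037 -0.18   2.657  0.297]
s [ 0.24   0.295  0.4   -0.044  2.249  0.175]
  pred [ 0.163  0.26   0.04  -0.03   2.66   0.101]
  obs  [ 0.179  0.295  0.038 -0.022  2.657  0.124]
```

```bash
cat > emu3.py <<'E'
from emu2 import *
for s,_,_ in DATA:
    if abs(s[4]-2.657)<.002: s[4]=2.66
if __name__=='__main__':
    for mode,w,ref in itertools.product(('pre','one'),(.5,.7,.85,1.),('call','row')):
        er=[];Q=[]
        for s,rows,o in DATA:
            q=call2(np.array(s,float),rows,N=6,lam=.01,w=w,mode=mode,smax=None,ref=ref); er.append(np.abs(q-np.array(o))[[0,1,2,4]].max()); Q.append(q)
        print(mode,w,ref,np.round(er,3),np.mean(er).round(3))
E
python3 emu3.py
```

```text
pre 0.5 call [0.024 0.013 0.004 0.009 0.039 0.077 0.012] 0.026
pre 0.5 row [0.192 0.063 0.01  0.041 0.219 0.569 0.131] 0.175
pre 0.7 call [0.009 0.005 0.004 0.014 0.026 0.03  0.017] 0.015
pre 0.7 row [0.092 0.032 0.004 0.02  0.143 0.566 0.107] 0.138
pre 0.85 call [0.019 0.006 0.006 0.025 0.05  0.055 0.028] 0.027
pre 0.85 row [0.052 0.024 0.004 0.007 0.095 0.635 0.086] 0.129
pre 1.0 call [0.026 0.006 0.008 0.033 0.065 0.07  0.035] 0.035
pre 1.0 row [0.027 0.018 0.004 0.005 0.057 0.49  0.066] 0.095
one 0.5 call [0.024 0.013 0.004 0.009 0.039 0.077 0.012] 0.026
one 0.5 row [0.192 0.063 0.01  0.041 0.219 0.569 0.131] 0.175
one 0.7 call [0.009 0.005 0.004 0.014 0.026 0.03  0.017] 0.015
one 0.7 row [0.092 0.032 0.004 0.02  0.143 0.566 0.107] 0.138
one 0.85 call [0.019 0.006 0.006 0.025 0.05  0.055 0.028] 0.027
one 0.85 row [0.052 0.024 0.004 0.007 0.095 0.635 0.086] 0.129
one 1.0 call [0.026 0.006 0.008 0.033 0.065 0.07  0.035] 0.035
one 1.0 row [0.027 0.018 0.004 0.005 0.057 0.49  0.066] 0.095
```

```bash
cat > emu4.py <<'E'
from emu2 import *
KW=dict(N=6,lam=.01,w=.68,mode='one',smax=None)
def info(q):
    p,M,_=fk(q); z=M[:,2]; return 'al %.1f az %.2f'%(np.degrees(np.arccos(-z[2])),np.arctan2(z[1],z[0])),p.round(3),q.round(3)
if __name__=='__main__':
    q0=np.array([.179,.295,.04,-.022,2.66,.124])
    for A,el in ((.42,60),(.3,60),(.42,55)):
        e=np.radians(el); u=np.array([np.cos(A)*np.cos(e),np.sin(A)*np.cos(e),np.sin(e)])
        p,M,_=fk(q0); T=np.array([0,0,h])+.86*u+L*M[:,2]; q=invk(T,M); print(A,el,info(q))
        v=M.T@u
        q=call2(q,[v*d for d in (1,2,3)],**KW); print(' stretch',info(q))
        for k in range(12):
            p,M,_=fk(q); v=M.T@u; q=call2(q,[v*6.2,v*12.4],**KW); 
            if k%2==1: print('  ',k,info(q))
E
python3 emu4.py; python3 u.py
```

```text
0.42 60 ('al 8.4 az 0.11', array([0.439, 0.18 , 0.654]), array([ 0.241,  0.284,  0.42 , -0.026,  2.292,  0.188]))
 stretch ('al 8.4 az 0.11', array([0.452, 0.186, 0.679]), array([ 0.247,  0.447,  0.04 , -0.034,  2.508,  0.183]))
   1 ('al 11.5 az 0.18', array([0.459, 0.189, 0.687]), array([ 0.245,  0.434,  0.04 , -0.021,  2.467,  0.191]))
   3 ('al 14.8 az 0.22', array([0.468, 0.193, 0.696]), array([ 0.243,  0.423,  0.04 , -0.009,  2.421,  0.198]))
   5 ('al 18.3 az 0.25', array([0.479, 0.197, 0.705]), array([0.241, 0.414, 0.04 , 0.003, 2.369, 0.205]))
   7 ('al 21.9 az 0.27', array([0.491, 0.202, 0.715]), array([0.24 , 0.406, 0.04 , 0.014, 2.313, 0.212]))
   9 ('al 25.7 az 0.28', array([0.505, 0.208, 0.726]), array([0.239, 0.401, 0.04 , 0.024, 2.252, 0.218]))
   11 ('al 29.7 az 0.29', array([0.521, 0.214, 0.738]), array([0.238, 0.397, 0.04 , 0.034, 2.186, 0.223]))
0.3 60 ('al 8.4 az 0.11', array([0.457, 0.132, 0.654]), array([ 1.210e-01,  2.840e-01,  4.200e-01, -2.000e-03,  2.291e+00,
        8.500e-02]))
 stretch ('al 8.4 az 0.11', array([0.471, 0.136, 0.679]), array([ 0.127,  0.44
[... 1096 characters left out ...]
04 , -0.014,  2.321,  0.219]))
   5 ('al 19.2 az 0.26', array([0.544, 0.227, 0.668]), array([ 0.266,  0.502,  0.04 , -0.003,  2.264,  0.225]))
   7 ('al 23.2 az 0.28', array([0.559, 0.233, 0.679]), array([0.265, 0.496, 0.04 , 0.006, 2.202, 0.23 ]))
   9 ('al 27.3 az 0.29', array([0.575, 0.239, 0.691]), array([0.264, 0.491, 0.04 , 0.016, 2.134, 0.235]))
   11 ('al 31.6 az 0.31', array([0.592, 0.247, 0.704]), array([0.264, 0.488, 0.04 , 0.024, 2.063, 0.239]))
t 15.825 pos [0.3444 0.1366 0.7365] j [ 0.179  0.295  0.038 -0.022  2.657  0.124] F [-0.5  0.1 -0.2] w 0.0005
xax [-0.036  0.999  0.012] yax [0.988 0.034 0.151] zax [ 0.151  0.017 -0.988]
u in tool [ 0.1974  0.589  -0.7836] al 8.7 az 0.11
```

Run:
```python
from emu4 import *
from h import manip
o=manip.observe(); q=np.array(o['joints']); q=np.clip(q,LO,HI); q[2]=.04;q[4]=2.66
p,M,_=fk(q); print(p,o['position'])
A=.42;e=np.radians(60); u=np.array([np.cos(A)*np.cos(e),np.sin(A)*np.cos(e),np.sin(e)])
rows=[]
T=np.array([0,0,h])+.868*u+L*M[:,2]
for X in (p+[0,0,-.05],p+[.0,.01,-.10],[.38,.15,.62],[.42,.17,.625],T-.01*u,T): rows.append(((np.array(X)-p)@M*100).round(1).tolist())
print(rows)
q=call2(q,rows,**KW); print(info(q))
```

```text
[0.34376816 0.13653866 0.73599189] [0.34439745 0.13655096 0.7364847 ]
[[-0.1, -0.7, 4.9], [0.9, -1.4, 9.9], [1.1, 1.9, 12.0], [3.0, 6.0, 12.1], [3.9, 8.3, 9.8], [4.1, 8.8, 9.0]]
('al 8.4 az 0.11', array([0.442, 0.182, 0.66 ]), array([ 0.243,  0.314,  0.35 , -0.027,  2.332,  0.188]))
```

Emit:
{"api": "drive_tool", "payload": {
  "xyz": [
    [-0.1,-0.7,4.9],
    [0.9,-1.4,9.9],
    [1.1,1.9,12.0],
    [3.0,6.0,12.1],
    [3.9,8.3,9.8],
    [4.1,8.8,9.0],
    [4.2,9.1,8.6],
    [4.3,9.4,8.2],
    [4.4,9.7,7.8],
    [4.5,10,7.4]
  ],
  "twist": [0,0,0,0,0,0,0,0,0,0],
  "hand": [0,0,0,0,0,0,0,0,0,0]
}}

```text
t: 17.08
position: [0.4534, 0.1863, 0.6783]
tool_rot: [0.693, 0.717, 0.058, 0.048]
ft_force: [-0.6, -1.0, 0.5]
width: 0.0003
```

```bash
cat > plan.py <<'E'
from emu4 import *
from h import manip
import sys
o=manip.observe(); q=np.array(o['joints']); q=np.clip(q,LO,HI)
if q[2]<.043: q[2]=.04
print(o['t'],info(q))
A=.42;e=np.radians(60); u=np.array([np.cos(A)*np.cos(e),np.sin(A)*np.cos(e),np.sin(e)])
n=int(sys.argv[1])
for k in range(n):
    p,M,_=fk(q); v=M.T@u; rows=[(v*6.2).round(1).tolist(),(v*12.4).round(1).tolist()]; q=call2(q,rows,**KW); print(rows,info(q))
E
python3 plan.py 8
```

```text
17.075 ('al 8.7 az 0.11', array([0.454, 0.186, 0.679]), array([ 0.247,  0.447,  0.04 , -0.034,  2.504,  0.183]))
[[1.2, 3.7, -4.9], [2.4, 7.3, -9.7]] ('al 10.3 az 0.15', array([0.457, 0.187, 0.683]), array([ 0.245,  0.44 ,  0.04 , -0.028,  2.483,  0.186]))
[[1.3, 3.8, -4.8], [2.5, 7.6, -9.5]] ('al 11.8 az 0.18', array([0.461, 0.189, 0.688]), array([ 0.244,  0.433,  0.04 , -0.022,  2.462,  0.19 ]))
[[1.3, 3.9, -4.6], [2.6, 7.8, -9.3]] ('al 13.5 az 0.20', array([0.465, 0.191, 0.692]), array([ 0.243,  0.428,  0.04 , -0.016,  2.439,  0.193]))
[[1.3, 4.0, -4.5], [2.7, 8.1, -9.0]] ('al 15.1 az 0.22', array([0.47 , 0.192, 0.697]), array([ 0.241,  0.423,  0.04 , -0.01 ,  2.415,  0.197]))
[[1.4, 4.2, -4.4], [2.8, 8.3, -8.8]] ('al 16.8 az 0.23', array([0.475, 0.195, 0.701]), array([ 0.241,  0.418,  0.04 , -0.004,  2.39 ,  0.2  ]))
[[1.4, 4.3, -4.3], [2.9, 8.5, -8.5]] ('al 18.6 az 0.24', array([0.481, 0.197, 0.706]), array([2.400e-01, 4.130e-01, 4.000e-02, 2.000e-03, 2.363e+00, 2.040e-01]))
[[1.5, 4.4, -4.1], [2.9, 8.8, -8.2]] ('al 20.4 az 0.25', array([0.487, 0.199, 0.711]), array([0.24 , 0.41 , 0.04 , 0.007, 2.335, 0.207]))
[[1.5, 4.5, -4.0], [3.0, 9.0, -7.9]] ('al 22.3 az 0.26', array([0.493, 0.202, 0.716]), array([0.239, 0.406, 0.04 , 0.013, 2.307, 0.21 ]))
```

Emit:
{"api": "drive_tool", "payload": {
  "xyz": [
    [1.2,3.7,-4.9],
    [2.4,7.3,-9.7]
  ],
  "twist": [0,0],
  "hand": [0,0]
}}

```text
t: 17.32
position: [0.4576, 0.1876, 0.6843]
tool_rot: [0.692, 0.716, 0.074, 0.056]
ft_force: [-0.1, -0.1, 0.0]
width: 0.0005
```

```bash
python3 plan.py 2
```

```text
17.325 ('al 10.5 az 0.16', array([0.458, 0.188, 0.684]), array([ 0.245,  0.439,  0.04 , -0.027,  2.479,  0.187]))
[[1.3, 3.8, -4.7], [2.5, 7.6, -9.5]] ('al 12.1 az 0.18', array([0.462, 0.189, 0.688]), array([ 0.243,  0.433,  0.04 , -0.02 ,  2.457,  0.19 ]))
[[1.3, 3.9, -4.6], [2.6, 7.8, -9.2]] ('al 13.8 az 0.20', array([0.466, 0.191, 0.693]), array([ 0.242,  0.427,  0.04 , -0.014,  2.435,  0.194]))
```

Emit:
{"api": "drive_tool", "payload": {
  "xyz": [
    [1.3,3.8,-4.8],
    [2.5,7.6,-9.5]
  ],
  "twist": [0,0],
  "hand": [0,0]
}}

```text
t: 17.58
position: [0.4615, 0.1893, 0.6903]
tool_rot: [0.69, 0.715, 0.09, 0.064]
ft_force: [-0.5, -0.4, 0.6]
width: 0.0004
```

```bash
python3 plan.py 6
```

```text
17.575 ('al 12.5 az 0.19', array([0.462, 0.189, 0.69 ]), array([ 0.243,  0.431,  0.04 , -0.019,  2.453,  0.191]))
[[1.3, 4.0, -4.6], [2.7, 7.9, -9.2]] ('al 14.1 az 0.21', array([0.466, 0.191, 0.694]), array([ 0.243,  0.425,  0.04 , -0.013,  2.43 ,  0.195]))
[[1.4, 4.1, -4.5], [2.7, 8.2, -8.9]] ('al 15.8 az 0.22', array([0.472, 0.193, 0.699]), array([ 0.242,  0.42 ,  0.04 , -0.007,  2.405,  0.199]))
[[1.4, 4.2, -4.3], [2.8, 8.4, -8.7]] ('al 17.6 az 0.24', array([0.477, 0.196, 0.703]), array([ 2.410e-01,  4.160e-01,  4.000e-02, -1.000e-03,  2.379e+00,
        2.020e-01]))
[[1.5, 4.3, -4.2], [2.9, 8.7, -8.4]] ('al 19.3 az 0.25', array([0.483, 0.198, 0.708]), array([0.24 , 0.412, 0.04 , 0.004, 2.352, 0.206]))
[[1.5, 4.4, -4.1], [3.0, 8.9, -8.1]] ('al 21.2 az 0.26', array([0.489, 0.201, 0.713]), array([0.24 , 0.408, 0.04 , 0.009, 2.324, 0.209]))
[[1.5, 4.6, -3.9], [3.1, 9.1, -7.8]] ('al 23.1 az 0.27', array([0.496, 0.204, 0.718]), array([0.24 , 0.405, 0.04 , 0.015, 2.295, 0.212]))
```

The one- and two-row calls tilt the tool by about 2° each, as my model predicts. I'll run several of them in a row.

Emit:
{"api": "drive_tool", "payload": {
  "xyz": [
    [1.3,4.0,-4.6],
    [2.7,7.9,-9.2]
  ],
  "twist": [0,0],
  "hand": [0,0]
}}

```text
t: 17.82
position: [0.4676, 0.1918, 0.6952]
tool_rot: [0.688, 0.714, 0.105, 0.071]
ft_force: [0.2, -1.1, -0.8]
width: 0.0001
```

Emit:
{"api": "drive_tool", "payload": {
  "xyz": [
    [1.4,4.1,-4.5],
    [2.7,8.2,-8.9]
  ],
  "twist": [0,0],
  "hand": [0,0]
}}

```text
t: 18.08
position: [0.4736, 0.1942, 0.7008]
tool_rot: [0.686, 0.713, 0.122, 0.079]
ft_force: [-0.3, 0.6, -0.3]
width: 0.0005
```

Emit:
{"api": "drive_tool", "payload": {
  "xyz": [
    [1.4,4.2,-4.3],
    [2.8,8.5,-8.6]
  ],
  "twist": [0,0],
  "hand": [0,0]
}}

```text
t: 18.32
position: [0.4802, 0.1966, 0.7067]
tool_rot: [0.684, 0.711, 0.138, 0.087]
ft_force: [-0.5, -0.3, 0.5]
width: 0.0005
```

Emit:
{"api": "drive_tool", "payload": {
  "xyz": [
    [1.5,4.4,-4.2],
    [2.9,8.7,-8.4]
  ],
  "twist": [0,0],
  "hand": [0,0]
}}

```text
t: 18.58
position: [0.4866, 0.1993, 0.7133]
tool_rot: [0.682, 0.709, 0.155, 0.095]
ft_force: [0.3, 0.1, -0.2]
width: 0.0004
```

Emit:
{"api": "drive_tool", "payload": {
  "xyz": [
    [1.5,4.5,-4.0],
    [3.0,9.0,-8.0]
  ],
  "twist": [0,0],
  "hand": [0,0]
}}

```text
t: 18.82
position: [0.4936, 0.2021, 0.7202]
tool_rot: [0.679, 0.706, 0.173, 0.103]
ft_force: [0.4, -0.2, -0.5]
width: 0.0003
```

Emit:
{"api": "drive_tool", "payload": {
  "xyz": [
    [1.5,4.6,-3.8],
    [3.1,9.2,-7.6]
  ],
  "twist": [0,0],
  "hand": [0,0]
}}

```text
t: 19.08
position: [0.5009, 0.2051, 0.7275]
tool_rot: [0.676, 0.703, 0.191, 0.112]
ft_force: [-0.2, -0.0, 0.0]
width: 0.0003
```

```bash
python3 plan.py 10
```

```text
19.075 ('al 25.4 az 0.28', array([0.502, 0.205, 0.727]), array([0.237, 0.398, 0.04 , 0.022, 2.261, 0.215]))
[[1.6, 4.8, -3.5], [3.2, 9.7, -7.1]] ('al 27.3 az 0.28', array([0.51 , 0.208, 0.732]), array([0.236, 0.396, 0.04 , 0.027, 2.229, 0.217]))
[[1.7, 4.9, -3.4], [3.3, 9.9, -6.7]] ('al 29.4 az 0.29', array([0.518, 0.212, 0.738]), array([0.236, 0.394, 0.04 , 0.032, 2.196, 0.22 ]))
[[1.7, 5.1, -3.2], [3.4, 10.1, -6.3]] ('al 31.4 az 0.29', array([0.526, 0.215, 0.745]), array([0.236, 0.393, 0.04 , 0.036, 2.161, 0.223]))
[[1.7, 5.2, -3.0], [3.5, 10.3, -6.0]] ('al 33.5 az 0.30', array([0.534, 0.219, 0.751]), array([0.236, 0.392, 0.04 , 0.041, 2.125, 0.225]))
[[1.8, 5.3, -2.8], [3.5, 10.5, -5.6]] ('al 35.7 az 0.30', array([0.543, 0.222, 0.758]), array([0.236, 0.391, 0.04 , 0.045, 2.089, 0.227]))
[[1.8, 5.4, -2.6], [3.6, 10.7, -5.1]] ('al 37.8 az 0.31', array([0.552, 0.226, 0.766]), array([0.236, 0.391, 0.04 , 0.049, 2.051, 0.229]))
[[1.8, 5.4, -2.4], [3.6, 10.9, -4.7]] ('al 40.0 az 0.31', array([0.561, 0.229, 0.773]), array([0.236, 0.391, 0.04 , 0.053, 2.012, 0.231]))
[[1.9, 5.5, -2.1], [3.7, 11.0, -4.3]] ('al 42.3 az 0.31', array([0.57 , 0.233, 0.782]), array([0.237, 0.392, 0.04 , 0.057, 1.973, 0.233]))
[[1.9, 5.6, -1.9], [3.8, 11.2, -3.8]] ('al 44.6 az 0.32', array([0.579, 0.237, 0.79 ]), array([0.238, 0.393, 0.04 , 0.06 , 1.932, 0.235]))
[[1.9, 5.7, -1.7], [3.8, 11.3, -3.3]] ('al 46.9 az 0.32', array([0.589, 0.241, 0.799]), array([0.238, 0.394, 0.04 , 0.063, 1.891, 0.236]))
```

Emit:
{"api": "drive_tool", "payload": {
  "xyz": [
    [1.6,4.8,-3.5],
    [3.2,9.7,-7.1]
  ],
  "twist": [0,0],
  "hand": [0,0]
}}

```text
t: 19.32
position: [0.5102, 0.2087, 0.7344]
tool_rot: [0.672, 0.7, 0.209, 0.12]
ft_force: [0.4, -0.2, -0.4]
width: 0.0002
```

Emit:
{"api": "drive_tool", "payload": {
  "xyz": [
    [1.7,4.9,-3.3],
    [3.3,9.9,-6.6]
  ],
  "twist": [0,0],
  "hand": [0,0]
}}

```text
t: 19.58
position: [0.5196, 0.2127, 0.7418]
tool_rot: [0.668, 0.697, 0.228, 0.129]
ft_force: [0.3, -0.2, -0.3]
width: 0.0006
```

Emit:
{"api": "drive_tool", "payload": {
  "xyz": [
    [1.7,5.1,-3.1],
    [3.4,10.1,-6.2]
  ],
  "twist": [0,0],
  "hand": [0,0]
}}

```text
t: 19.82
position: [0.5292, 0.2166, 0.7499]
tool_rot: [0.664, 0.693, 0.247, 0.138]
ft_force: [-0.6, 0.0, -0.4]
width: 0.0006
```

Emit:
{"api": "drive_tool", "payload": {
  "xyz": [
    [1.7,5.2,-2.9],
    [3.5,10.4,-5.8]
  ],
  "twist": [0,0],
  "hand": [0,0]
}}

```text
t: 20.08
position: [0.5387, 0.2205, 0.7587]
tool_rot: [0.659, 0.688, 0.267, 0.147]
ft_force: [-0.6, -0.2, -0.2]
width: 0.0
```

Emit:
{"api": "drive_tool", "payload": {
  "xyz": [
    [1.8,5.3,-2.6],
    [3.6,10.6,-5.3]
  ],
  "twist": [0,0],
  "hand": [0,0]
}}

```text
t: 20.32
position: [0.5486, 0.225, 0.7677]
tool_rot: [0.653, 0.683, 0.286, 0.157]
ft_force: [0.2, 0.2, -0.3]
width: 0.0003
```

Emit:
{"api": "drive_tool", "payload": {
  "xyz": [
    [1.8,5.4,-2.4],
    [3.6,10.8,-4.8]
  ],
  "twist": [0,0],
  "hand": [0,0]
}}

```text
t: 20.58
position: [0.5585, 0.2289, 0.7777]
tool_rot: [0.648, 0.678, 0.306, 0.166]
ft_force: [-0.7, -0.6, 0.2]
width: 0.0003
```

Emit:
{"api": "drive_tool", "payload": {
  "xyz": [
    [1.9,5.5,-2.1],
    [3.7,11,-4.3]
  ],
  "twist": [0,0],
  "hand": [0,0]
}}

```text
t: 20.82
position: [0.5683, 0.2333, 0.7876]
tool_rot: [0.641, 0.672, 0.326, 0.175]
ft_force: [-0.2, -0.5, 1.0]
width: 0.0006
```

Emit:
{"api": "drive_tool", "payload": {
  "xyz": [
    [1.9,5.6,-1.9],
    [3.8,11.2,-3.8]
  ],
  "twist": [0,0],
  "hand": [0,0]
}}

```text
t: 21.08
position: [0.5778, 0.2375, 0.7985]
tool_rot: [0.635, 0.666, 0.346, 0.185]
ft_force: [0.3, 0.1, 0.3]
width: 0.0002
```

```bash
python3 plan.py 8; python3 -c "
from h import *
c=shot('scene'); cv2.imwrite('pics/sc5.png',c['frame'][:,:,::-1])"
```

```text
21.075 ('al 46.0 az 0.32', array([0.579, 0.238, 0.798]), array([0.237, 0.386, 0.04 , 0.062, 1.914, 0.236]))
[[1.9, 5.7, -1.5], [3.8, 11.4, -3.0]] ('al 48.3 az 0.32', array([0.589, 0.242, 0.806]), array([0.237, 0.389, 0.04 , 0.066, 1.871, 0.237]))
[[1.9, 5.8, -1.3], [3.9, 11.5, -2.5]] ('al 50.6 az 0.32', array([0.599, 0.246, 0.815]), array([0.238, 0.391, 0.04 , 0.069, 1.828, 0.238]))
[[1.9, 5.8, -1.0], [3.9, 11.6, -2.0]] ('al 53.0 az 0.33', array([0.609, 0.25 , 0.824]), array([0.238, 0.394, 0.04 , 0.073, 1.784, 0.238]))
[[2.0, 5.8, -0.8], [3.9, 11.7, -1.5]] ('al 55.3 az 0.33', array([0.619, 0.254, 0.834]), array([0.239, 0.398, 0.04 , 0.075, 1.739, 0.239]))
[[2.0, 5.9, -0.5], [3.9, 11.7, -1.0]] ('al 57.7 az 0.33', array([0.628, 0.258, 0.843]), array([0.24 , 0.401, 0.04 , 0.078, 1.694, 0.24 ]))
[[2.0, 5.9, -0.3], [3.9, 11.7, -0.5]] ('al 60.1 az 0.33', array([0.637, 0.261, 0.853]), array([0.24 , 0.405, 0.04 , 0.081, 1.649, 0.24 ]))
[[2.0, 5.9, 0.0], [3.9, 11.8, 0.0]] ('al 62.5 az 0.34', array([0.646, 0.265, 0.864]), array([0.24 , 0.409, 0.04 , 0.085, 1.603, 0.24 ]))
[[2.0, 5.9, 0.3], [3.9, 11.7, 0.5]] ('al 64.9 az 0.34', array([0.654, 0.268, 0.874]), array([0.241, 0.413, 0.04 , 0.087, 1.558, 0.24 ]))
```

The arm is above the frame and nothing in the scene has moved. Four more tilt calls should bring it to about 55°.

Emit:
{"api": "drive_tool", "payload": {
  "xyz": [
    [1.9,5.7,-1.5],
    [3.8,11.4,-3.0]
  ],
  "twist": [0,0],
  "hand": [0,0]
}}

```text
t: 21.38
position: [0.5891, 0.242, 0.8089]
tool_rot: [0.628, 0.659, 0.366, 0.194]
ft_force: [-0.3, -0.0, -0.8]
width: 0.0005
```

Emit:
{"api": "drive_tool", "payload": {
  "xyz": [
    [1.9,5.8,-1.2],
    [3.9,11.5,-2.4]
  ],
  "twist": [0,0],
  "hand": [0,0]
}}

```text
t: 21.62
position: [0.6004, 0.2466, 0.8198]
tool_rot: [0.62, 0.652, 0.386, 0.203]
ft_force: [0.3, -0.3, 0.3]
width: 0.0003
```

Emit:
{"api": "drive_tool", "payload": {
  "xyz": [
    [1.9,5.8,-0.9],
    [3.9,11.6,-1.9]
  ],
  "twist": [0,0],
  "hand": [0,0]
}}

```text
t: 21.88
position: [0.611, 0.251, 0.8314]
tool_rot: [0.612, 0.644, 0.406, 0.213]
ft_force: [-0.4, -0.2, -0.7]
width: 0.0005
```

Emit:
{"api": "drive_tool", "payload": {
  "xyz": [
    [2.0,5.8,-0.6],
    [3.9,11.7,-1.3]
  ],
  "twist": [0,0],
  "hand": [0,0]
}}

```text
t: 22.12
position: [0.6212, 0.2554, 0.8435]
tool_rot: [0.604, 0.636, 0.426, 0.222]
ft_force: [-0.1, 0.6, -0.7]
width: 0.0005
```

```bash
python3 plan.py 0
python3 - <<'E'
from h import *
from fk import *
o,M=st(); z=M[:,2]; al=np.arccos(-z[2]); az=np.arctan2(z[1],z[0])
# needed twist so that tool y is horizontal, pointing az-90deg
y=np.array([np.sin(az),-np.cos(az),0]); yl=M.T@y; print('al',np.degrees(al),'az',az,'twist deg',np.degrees(np.arctan2(-yl[0],yl[1])),yl)
# survey: tin, pot, jar, tub, tote
s=shot('top'); P=cloud(s)
for n,(x0,x1,y0,y1,z0,z1) in {'tin':(.6,.8,-.3,-.14,.085,.125),'jar':(.42,.53,.03,.14,.085,.115),'pot':(.6,.8,.15,.3,.11,.15)}.items():
    m=(P[...,0]>x0)&(P[...,0]<x1)&(P[...,1]>y0)&(P[...,1]<y1)&(P[...,2]>z0)&(P[...,2]<z1); a=P[m]; 
    if len(a): print(n,len(a),a.min(0).round(3),a.max(0).round(3),np.median(a,0).round(3))
m=(P[...,0]>.22)&(P[...,0]<.52)&(P[...,1]>.15)&(P[...,1]<.55)&(P[...,2]>.036)&(P[...,2]<.056); a=P[m]; r=cv2.minAreaRect((a[:,:2]*1000).astype(np.float32)); print('tote rim',len(a),r,np.median(a[:,2]))
E
```

```text
22.125 ('al 57.3 az 0.33', array([0.623, 0.256, 0.843]), array([0.239, 0.396, 0.04 , 0.078, 1.707, 0.24 ]))
t 22.125 pos [0.6212 0.2554 0.8435] j [0.239 0.396 0.037 0.078 1.707 0.24 ] F [-0.1  0.6 -0.7] w 0.0005
xax [-0.172  0.957  0.232] yax [ 0.579 -0.092  0.81 ] zax [ 0.797  0.274 -0.538]
al 57.41976214855797 az 0.3311604246682513 twist deg 74.02615828487345 [-9.61387437e-01  2.75198465e-01 -2.14901057e-18]
tin 222 [ 0.601 -0.264  0.085] [ 0.8   -0.182  0.124] [ 0.749 -0.224  0.11 ]
jar 412 [0.45  0.056 0.087] [0.508 0.113 0.109] [0.478 0.085 0.101]
pot 265 [0.693 0.208 0.111] [0.799 0.289 0.149] [0.734 0.246 0.136]
tote rim 532 ((383.435546875, 297.5089416503906), (227.587646484375, 232.06866455078125), 1.8981657028198242) 0.04648649069347699
```

```bash
cat > path.py <<'E'
from h import *
from fk import *
def chk(M,pts,n=6,verbose=True):
    prev=None
    for a,b in zip(pts[:-1],pts[1:]):
        for t in np.linspace(0,1,n):
            T=np.array(a)*(1-t)+np.array(b)*t; j=invk(T,M)
            flag='' if ok(j) else ' !!'
            if j is not None and prev is not None and np.abs(j-prev).max()>.6: flag+=' jump'
            if verbose or flag: print(T.round(3),None if j is None else j.round(2),flag)
            prev=j
E
python3 - <<'E'
from path import *
o,M=st(); Mt=M@R.from_euler('z',np.radians(74)).as_matrix(); print(Mt.round(3))
cur=o['position']
W=[cur,[.47,.12,.62],[.43,0,.42],[.514,-.158,.164],[.6736,-.1033,.056],[.6736,-.1033,.12],[.5,-.13,.2],[.45,.05,.28],[.42,.2,.28],[.44,.29,.12],[.44,.29,.02]]
chk(Mt,W)
E
```

```text
t 22.175 pos [0.6214 0.2554 0.8434] j [0.239 0.397 0.037 0.078 1.707 0.24 ] F [-0.1  0.2 -0.2] w 0.0003
xax [-0.172  0.957  0.232] yax [ 0.579 -0.092  0.81 ] zax [ 0.797  0.274 -0.538]
[[ 0.509  0.325  0.797]
 [ 0.176 -0.946  0.274]
 [ 0.843  0.    -0.538]]
[0.621 0.255 0.843] [0.24 0.38 0.08 0.08 1.68 1.53] 
[0.591 0.228 0.799] [0.18 0.12 0.64 0.13 1.39 1.47] 
[0.561 0.201 0.754] [ 0.12 -0.02  0.94  0.19  1.24  1.39] 
[0.531 0.174 0.709] [ 0.04 -0.14  1.17  0.27  1.14  1.29] 
[0.5   0.147 0.665] [-0.07 -0.24  1.37  0.38  1.08  1.16] 
[0.47 0.12 0.62] [-0.21 -0.34  1.55  0.52  1.06  0.99] 
[0.47 0.12 0.62] [-0.21 -0.34  1.55  0.52  1.06  0.99] 
[0.462 0.096 0.58 ] [-0.34 -0.38  1.68  0.64  1.06  0.81] 
[0.454 0.072 0.54 ] [-0.47 -0.4   1.79  0.76  1.07  0.63] 
[0.446 0.048 0.5  ] [-0.61 -0.41  1.9   0.87  1.1   0.44] 
[0.438 0.024 0.46 ] [-0.74 -0.41  2.01  0.95  1.14  0.26] 
[0.43 0.   0.42] [-0.87 -0.38  2.1   1.02  1.18  0.07] 
[0.43 0.   0.42] [-0.87 -0.38  2.1   1.02  1.18  0.07] 
[ 0.447 -0.032  0.369] [-0.9  -0.26  2.18  1.09  1.11 -0.13] 
[ 0.464 -0.063  0.318] [-0.93 -0.11  
[... 2031 characters left out ...]
 ]  !!
[0.42 0.2  0.28] [ 0.2  -0.17  2.41  2.3   0.14 -0.8 ]  !!
[0.424 0.218 0.248] [ 0.29 -0.05  2.44  3.01  0.26 -1.46]  !! jump
[0.428 0.236 0.216] [ 0.37  0.08  2.47  3.22  0.41 -1.62] 
[0.432 0.254 0.184] [ 0.43  0.22  2.48  3.3   0.56 -1.65] 
[0.436 0.272 0.152] [ 0.49  0.35  2.48  3.36  0.7  -1.65] 
[0.44 0.29 0.12] [ 0.55  0.48  2.46  3.39  0.81 -1.63] 
[0.44 0.29 0.12] [ 0.55  0.48  2.46  3.39  0.81 -1.63] 
[0.44 0.29 0.1 ] [ 0.55  0.56  2.47  3.38  0.89 -1.6 ] 
[0.44 0.29 0.08] [ 0.55  0.63  2.48  3.36  0.97 -1.58] 
[0.44 0.29 0.06] [ 0.55  0.71  2.48  3.35  1.05 -1.56] 
[0.44 0.29 0.04] [ 0.55  0.79  2.48  3.34  1.13 -1.54] 
[0.44 0.29 0.02] [ 0.55  0.86  2.48  3.34  1.19 -1.53]
```

Run:
```python
from path import *
o,M=st(); p=o['position']
for X in [(.60,.235,.81),(.565,.205,.76),(.535,.178,.715),(.505,.15,.67),(.475,.122,.625),(.463,.1,.58),(.452,.07,.53),(.442,.04,.48),(.433,.01,.435),(.44,-.02,.40),(.45,-.05,.36)]:
    print(((np.array(X)-p)@M*100).round(1).tolist(),end=',')
```

```text
t 22.175 pos [0.6214 0.2554 0.8434] j [0.239 0.397 0.037 0.078 1.707 0.24 ] F [-0.1  0.2 -0.2] w 0.0003
xax [-0.172  0.957  0.232] yax [ 0.579 -0.092  0.81 ] zax [ 0.797  0.274 -0.538]
[-2.4, -3.8, -0.5],[-5.8, -9.6, -1.4],[-8.9, -14.7, -2.1],[-12.1, -19.8, -2.8],[-15.3, -24.9, -3.6],[-18.3, -29.1, -2.7],[-22.1, -33.5, -1.7],[-26.0, -37.8, -0.6],[-29.7, -41.7, 0.3],[-33.5, -43.9, 1.9],[-37.5, -46.3, 4.0],
```

Emit:
{"api": "drive_tool", "payload": {
  "xyz": [
    [-2.4,-3.8,-0.5],
    [-5.8,-9.6,-1.4],
    [-8.9,-14.7,-2.1],
    [-12.1,-19.8,-2.8],
    [-15.3,-24.9,-3.6],
    [-18.3,-29.1,-2.7],
    [-22.1,-33.5,-1.7],
    [-26,-37.8,-0.6],
    [-29.7,-41.7,0.3],
    [-33.5,-43.9,1.9],
    [-37.5,-46.3,4],
    [-37.5,-46.3,4]
  ],
  "twist": [6,14,22,30,38,46,54,62,70,74,74,74],
  "hand": [7,7,7,7,7,7,7,7,7,7,7,7]
}}

```text
t: 23.68
position: [0.4496, -0.0512, 0.357]
tool_rot: [0.866, 0.142, 0.473, -0.081]
ft_force: [0.3, 0.1, 0.9]
width: 0.07
```

Run:
```python
from path import *
o,M=st(); z=M[:,2]; print('al',np.degrees(np.arccos(-z[2])),'az',np.arctan2(z[1],z[0]),'err vs fk',(fk(o['joints'])[0]-o['position']).round(4))
c=shot('scene'); cv2.imwrite('pics/sc6.png',c['frame'][:,:,::-1])
```

```text
t 23.675 pos [ 0.4496 -0.0512  0.357 ] j [-0.938 -0.207  2.175  1.108  1.117 -0.192] F [0.3 0.1 0.9] w 0.07
xax [0.513 0.169 0.842] yax [ 0.323 -0.947 -0.006] zax [ 0.796  0.275 -0.54 ]
al 57.33176643385036 az 0.3325381353305084 err vs fk [0.0017 0.0005 0.0008]
```

Run:
```python
from path import *
o,M=st(); p=o['position']
P=[(.46,-.075,.31),(.475,-.095,.255),(.49,-.11,.2),(.51,-.118,.165),(.535,-.118,.14)]
for X in P: print(((np.array(X)-p)@M*100).round(1).tolist(),end=',')
chk(M,[p]+[np.array(x) for x in P],n=2)
```

```text
t 23.725 pos [ 0.4499 -0.0508  0.3583] j [-0.936 -0.209  2.173  1.108  1.117 -0.19 ] F [ 0.3  0.2 -0.2] w 0.0699
xax [0.511 0.171 0.842] yax [ 0.324 -0.946 -0.004] zax [ 0.796  0.275 -0.539]
[-4.0, 2.6, 2.7],[-8.2, 5.0, 6.3],[-12.3, 7.0, 10.1],[-14.4, 8.4, 13.4],[-15.2, 9.2, 16.7],[ 0.45  -0.051  0.358] [-0.94 -0.21  2.18  1.11  1.12 -0.2 ] 
[ 0.46  -0.075  0.31 ] [-0.97 -0.08  2.23  1.19  1.07 -0.39] 
[ 0.46  -0.075  0.31 ] [-0.97 -0.08  2.23  1.19  1.07 -0.39] 
[ 0.475 -0.095  0.255] [-0.96  0.08  2.28  1.31  1.   -0.62] 
[ 0.475 -0.095  0.255] [-0.96  0.08  2.28  1.31  1.   -0.62] 
[ 0.49 -0.11  0.2 ] [-0.95  0.25  2.3   1.45  0.95 -0.86] 
[ 0.49 -0.11  0.2 ] [-0.95  0.25  2.3   1.45  0.95 -0.86] 
[ 0.51  -0.118  0.165] [-0.91  0.38  2.29  1.56  0.93 -0.99] 
[ 0.51  -0.118  0.165] [-0.91  0.38  2.29  1.56  0.93 -0.99] 
[ 0.535 -0.118  0.14 ] [-0.86  0.46  2.26  1.65  0.9  -1.06]
```

Emit:
{"api": "drive_tool", "payload": {
  "xyz": [
    [-4,2.6,2.7],
    [-8.2,5,6.3],
    [-12.3,7,10.1],
    [-14.4,8.4,13.4],
    [-15.2,9.2,16.7],
    [-15.2,9.2,16.7],
    [-15.2,9.2,16.7]
  ],
  "twist": [0,0,0,0,0,0,0],
  "hand": [7,7,7,7,7,7,7]
}}

```text
t: 24.6
position: [0.5363, -0.1171, 0.1438]
tool_rot: [0.864, 0.146, 0.475, -0.079]
ft_force: [-0.6, 0.4, -0.8]
width: 0.0701
```

Run:
```python
from path import *
o,M=st()
w=shot('wrist'); cv2.imwrite('pics/w1.png',w['frame'][:,:,::-1]); P=cloud(w)
m=(abs(P[...,0]-.65)<.07)&(abs(P[...,1]+.11)<.08)&(P[...,2]>.048)&(P[...,2]<.1)&(w['z_map']>0)
rgb=w['frame'].astype(int); m&=(rgb[...,0]-rgb[...,2]>15)
a=P[m]; print(len(a))
for lo,hi in((.066,.076),(.077,.086),(.048,.086)):
    k=a[(a[:,2]>lo)&(a[:,2]<hi)]
    if len(k)>5:
        r=cv2.minAreaRect((k[:,:2]*1000).astype(np.float32)); print(lo,hi,len(k),np.round(r[0],1),np.round(r[1],1),round(r[2],1))
s=shot('scene'); cv2.imwrite('pics/sc7.png',s['frame'][:,:,::-1])
```

```text
t 24.6 pos [ 0.5363 -0.1171  0.1438] j [-0.848  0.453  2.251  1.653  0.9   -1.05 ] F [-0.6  0.4 -0.8] w 0.0701
xax [0.506 0.177 0.844] yax [ 0.327 -0.945  0.002] zax [ 0.798  0.275 -0.536]
2724
0.066 0.076 1200 [ 656.2 -107.6] [61.7 36. ] 4.9
0.077 0.086 998 [ 656.  -107.6] [44.9 22.1] 5.4
0.048 0.086 2724 [ 656.2 -107.6] [61.8 36.1] 5.0
```

The wrist view shows the plinth at (360,200), the finial at (163,150), the tin at (497,165) and the brush pot at (98,75), with the fingers lined up towards the plinth. The plinth measures 61.7 × 36 mm with its centre at (0.656, −0.108), which fits its given size.

Run:
```python
from path import *
w=load('wrist'); P=cloud(w)
print('tray floor',np.median(P[170:230,230:310,2]))
rgb=w['frame'].astype(int)
m=(abs(P[...,0]-.65)<.05)&(abs(P[...,1]-.095)<.05)&(P[...,2]>.048)&(P[...,2]<.13)&(rgb[...,0]-rgb[...,2]>15)
a=P[m]; print('fin',len(a),a.min(0).round(3),a.max(0).round(3))
for lo,hi in((.046,.056),(.074,.092),(.105,.125)):
    k=a[(a[:,2]>lo)&(a[:,2]<hi)]; print(lo,k.min(0).round(3),k.max(0).round(3),len(k))
o,M=st(); p=o['position']
X=[(.57,-.115,.122),(.61,-.112,.095),(.645,-.107,.073),(.671,-.102,.056)]
for x in X: print(((np.array(x)-p)@M*100).round(1).tolist(),end=',')
chk(M,[p]+[np.array(x) for x in X],n=2,verbose=False)
```

```text
tray floor 0.04354941094010703
fin 2326 [0.629 0.077 0.048] [0.666 0.114 0.122]
0.046 [0.629 0.077 0.048] [0.664 0.113 0.056] 250
0.074 [0.63  0.079 0.074] [0.663 0.105 0.092] 559
0.105 [0.639 0.087 0.105] [0.656 0.105 0.122] 398
t 24.7 pos [ 0.536  -0.1177  0.1439] j [-0.849  0.453  2.252  1.654  0.899 -1.051] F [ 0.1 -0.6 -0.8] w 0.0696
xax [0.506 0.177 0.844] yax [ 0.326 -0.945  0.003] zax [ 0.798  0.274 -0.536]
[-0.1, 0.8, 4.0],[-0.3, 1.9, 8.7],[-0.3, 2.5, 12.8],[-0.3, 2.9, 15.9],
```

Emit:
{"api": "drive_tool", "payload": {
  "xyz": [
    [-0.1,0.8,4],
    [-0.3,1.9,8.7],
    [-0.2,2.5,12.4],
    [-0.1,2.9,15.4],
    [-0.1,2.9,15.4],
    [-0.1,2.9,15.4]
  ],
  "twist": [0,0,0,0,0,0],
  "hand": [7,7,7,7,7,7]
}}

```text
t: 25.45
position: [0.6671, -0.1034, 0.0597]
tool_rot: [0.865, 0.145, 0.475, -0.079]
ft_force: [-0.6, 0.3, 0.0]
width: 0.0701
```

Run:
```python
from path import *
to([.671,-.102,.056])
w=shot('wrist'); cv2.imwrite('pics/w2.png',w['frame'][:,:,::-1])
```

```text
t 25.45 pos [ 0.6671 -0.1034  0.0597] j [-0.601  0.738  1.995  1.923  0.805 -1.114] F [-0.6  0.3  0. ] w 0.0701
xax [0.508 0.175 0.844] yax [ 0.325 -0.946  0.001] zax [ 0.798  0.274 -0.537]
tool cm [-0.09 -0.01  0.55] for [0.671, -0.102, 0.056]
```

Emit:
{"api": "drive_tool", "payload": {
  "xyz": [
    [0,0,0.4],
    [0,0,0.4],
    [0,0,0.4],
    [0,0,0.4],
    [0,0,0.4],
    [0,0,0.4]
  ],
  "twist": [0,0,0,0,0,0],
  "hand": [7,5.5,4.5,3.8,3.2,3.0],
  "grip_force": 15
}}

```text
t: 26.25
position: [0.6708, -0.1021, 0.0563]
tool_rot: [0.865, 0.145, 0.474, -0.079]
ft_force: [0.2, -0.3, 0.3]
width: 0.0359
```

Run:
```python
from path import *
st()
w=shot('wrist'); cv2.imwrite('pics/w3.png',w['frame'][:,:,::-1])
```

```text
t 26.25 pos [ 0.6708 -0.1021  0.0563] j [-0.593  0.747  1.987  1.93   0.802 -1.116] F [ 0.2 -0.3  0.3] w 0.0359
xax [0.508 0.175 0.843] yax [ 0.325 -0.946  0.   ] zax [ 0.797  0.274 -0.538]
```

Run:
```python
from path import *
o,M=st(); p=o['position']
d=.019*M[:,2]
W=[(.6708,-.102,.1013),(.62,-.11,.12),(.56,-.115,.15),(.5,-.10,.18),(.47,-.03,.2),(.46,.05,.2),(.455,.12,.19),(.45,.2,.18),(.445,.28,.16),(.445,.36,.14),(.445,.425,.12),(.445,.425,.03),(.445,.425,.017)]
for x in W: print(((np.array(x)-p)@M*100).round(1).tolist(),end=',')
print(); chk(M,[p]+[np.array(x) for x in W],n=3)
```

```text
t 26.3 pos [ 0.6709 -0.1021  0.0563] j [-0.593  0.747  1.987  1.93   0.803 -1.116] F [ 0.3 -0.   0.9] w 0.0359
xax [0.508 0.175 0.843] yax [ 0.325 -0.946  0.   ] zax [ 0.797  0.274 -0.538]
[3.8, -0.0, -2.4],[2.6, -0.9, -7.7],[2.0, -2.4, -14.2],[1.8, -5.8, -20.2],[3.2, -13.3, -21.8],[4.1, -21.2, -20.4],[4.2, -28.0, -18.3],[4.5, -35.7, -16.0],[4.0, -43.5, -13.1],[3.7, -51.0, -9.8],[3.1, -57.2, -7.0],[-4.5, -57.2, -2.1],[-5.6, -57.2, -1.5],
[ 0.671 -0.102  0.056] [-0.6   0.75  1.99  1.93  0.81 -1.12] 
[ 0.671 -0.102  0.079] [-0.6   0.7   1.99  1.88  0.79 -1.05] 
[ 0.671 -0.102  0.101] [-0.6   0.65  1.98  1.83  0.77 -0.98] 
[ 0.671 -0.102  0.101] [-0.6   0.65  1.98  1.83  0.77 -0.98] 
[ 0.645 -0.106  0.111] [-0.64  0.61  2.04  1.81  0.8  -0.99] 
[ 0.62 -0.11  0.12] [-0.68  0.57  2.09  1.77  0.82 -1.01] 
[ 0.62 -0.11  0.12] [-0.68  0.57  2.09  1.77  0.82 -1.01] 
[ 0.59  -0.112  0.135] [-0.74  0.51  2.15  1.72  0.84 -1.  ] 
[ 0.56  -0.115  0.15 ] [-0.8   0.45  2.2   1.66  0.87 -0.99] 
[ 0.56  -0.115  0.15 ] [-0.8   0.45  2.2   1.66  0.87 -0.99] 
[ 0.53  -0.108  0.165] [-0.85  0.39  2.26  1
[... 959 characters left out ...]
 0.28  0.16 ] [ 0.5   0.33  2.44  3.39  0.64 -1.68] 
[0.445 0.32  0.15 ] [ 0.63  0.39  2.37  3.56  0.65 -1.75] 
[0.445 0.36  0.14 ] [ 0.73  0.45  2.3   3.71  0.65 -1.82] 
[0.445 0.36  0.14 ] [ 0.73  0.45  2.3   3.71  0.65 -1.82] 
[0.445 0.392 0.13 ] [ 0.8   0.5   2.23  3.81  0.66 -1.87] 
[0.445 0.425 0.12 ] [ 0.86  0.55  2.16  3.91  0.66 -1.92] 
[0.445 0.425 0.12 ] [ 0.86  0.55  2.16  3.91  0.66 -1.92] 
[0.445 0.425 0.075] [ 0.86  0.66  2.18  3.81  0.75 -1.79] 
[0.445 0.425 0.03 ] [ 0.86  0.78  2.18  3.74  0.85 -1.69] 
[0.445 0.425 0.03 ] [ 0.86  0.78  2.18  3.74  0.85 -1.69] 
[0.445 0.425 0.024] [ 0.86  0.8   2.18  3.74  0.86 -1.68] 
[0.445 0.425 0.017] [ 0.86  0.82  2.17  3.73  0.88 -1.67]
```

Emit:
{"api": "drive_tool", "payload": {
  "xyz": [
    [1,0,-0.6],
    [2.4,0,-1.5],
    [3.8,0,-2.4],
    [3.2,-0.4,-5],
    [2.6,-0.9,-7.7],
    [2.3,-1.6,-11],
    [2,-2.4,-14.2],
    [1.9,-4,-17.5],
    [1.8,-5.8,-20.2],
    [1.8,-5.8,-20.2]
  ],
  "twist": [0,0,0,0,0,0,0,0,0,0],
  "hand": [3,3,3,3,3,3,3,3,3,3],
  "grip_force": 20
}}

```text
t: 27.55
position: [0.4991, -0.0992, 0.1813]
tool_rot: [0.865, 0.145, 0.474, -0.078]
ft_force: [0.1, -0.9, -1.5]
width: 0.036
```

Run:
```python
from path import *
o,M=st(); p=o['position']
w=shot('wrist'); cv2.imwrite('pics/w4.png',w['frame'][:,:,::-1]); liplevel()
W=[(.48,-.03,.2),(.48,.05,.2),(.475,.12,.19),(.46,.2,.18),(.45,.28,.16),(.445,.36,.14),(.445,.425,.12)]
for x in W: print(((np.array(x)-p)@M*100).round(1).tolist(),end=',')
chk(M,[p]+[np.array(x) for x in W],n=3,verbose=False)
```

```text
t 27.55 pos [ 0.4991 -0.0992  0.1813] j [-0.899  0.305  2.323  1.549  0.918 -0.952] F [ 0.1 -0.9 -1.5] w 0.036
xax [0.508 0.176 0.843] yax [ 0.324 -0.946  0.002] zax [ 0.798  0.273 -0.537]
lip z hist [(np.float64(0.312), 367), (np.float64(0.316), 968), (np.float64(0.556), 658), (np.float64(0.608), 636)]
ptr top 0.3163 144
[1.8, -7.2, -0.6],[3.2, -14.7, 1.5],[3.4, -21.5, 3.6],[3.2, -29.6, 5.1],[2.4, -37.5, 7.6],[1.9, -45.2, 10.4],[1.3, -51.3, 13.3],
```

Emit:
{"api": "drive_tool", "payload": {
  "xyz": [
    [1,-4,-0.4],
    [1.8,-8,-0.4],
    [2.6,-12,0.8],
    [3.2,-16,1.9],
    [3.3,-20,3.2],
    [3.3,-24,4.1],
    [3.2,-28,4.8],
    [2.9,-33,6.2],
    [2.4,-38,7.8],
    [1.9,-43,9.6],
    [1.6,-47.5,11.4],
    [1.3,-51.3,13.3]
  ],
  "twist": [0,0,0,0,0,0,0,0,0,0,0,0],
  "hand": [3,3,3,3,3,3,3,3,3,3,3,3]
}}

```text
t: 29.15
position: [0.4448, 0.4281, 0.1181]
tool_rot: [0.865, 0.146, 0.474, -0.08]
ft_force: [0.6, -0.3, 0.2]
width: 0.0357
```

Run:
```python
from path import *
o,M=st(); p=o['position']
s=shot('scene'); cv2.imwrite('pics/sc8.png',s['frame'][:,:,::-1])
w=shot('wrist'); cv2.imwrite('pics/w5.png',w['frame'][:,:,::-1])
t=shot('top'); P=cloud(t)
# tote rim: wall tops
m=(P[...,2]>.038)&(P[...,2]<.052)&(P[...,1]>.15)&(P[...,1]<.56)&(P[...,0]>.22)&(P[...,0]<.52)
a=P[m]; print(len(a),a.min(0).round(3),a.max(0).round(3))
cv2.imwrite('pics/t8.png',cv2.resize(t['frame'][180:380,80:340,::-1],None,fx=3,fy=3))
W=[(.445,.425,.06),(.445,.425,.03),(.445,.425,.022)]
for x in W: print(((np.array(x)-p)@M*100).round(1).tolist(),end=',')
```

```text
t 29.15 pos [0.4448 0.4281 0.1181] j [ 0.861  0.554  2.156  3.912  0.654 -1.923] F [ 0.6 -0.3  0.2] w 0.0357
xax [0.509 0.176 0.843] yax [ 0.328 -0.945 -0.   ] zax [ 0.796  0.277 -0.538]
863 [0.265 0.179 0.038] [0.5   0.513 0.052]
[-4.9, 0.3, 3.1],[-7.5, 0.3, 4.7],[-8.1, 0.3, 5.1],
```

Run:
```python
from path import *
o,M=st(); p=o['position']
W=[(.45,.405,.11),(.45,.405,.06),(.45,.405,.03),(.45,.405,.02),(.45,.405,.017)]
for x in W: print(((np.array(x)-p)@M*100).round(1).tolist(),end=',')
chk(M,[p]+[np.array(x) for x in W],n=3,verbose=False)
t=load('top'); P=cloud(t); print('tote floor z', np.median(P[290:310,180:230,2]), 'bench', np.median(P[250:300,300:330,2]))
```

```text
t 29.3 pos [0.4451 0.4272 0.118 ] j [ 0.859  0.553  2.158  3.907  0.654 -1.921] F [-0.6 -0.5 -0.5] w 0.0354
xax [0.509 0.177 0.843] yax [ 0.328 -0.945 -0.   ] zax [ 0.796  0.277 -0.538]
[-0.8, 2.3, 0.2],[-5.0, 2.3, 2.9],[-7.6, 2.3, 4.5],[-8.4, 2.3, 5.1],[-8.7, 2.3, 5.2],tote floor z 0.005347943291977519 bench 0.0012662112763721645
```

Emit:
{"api": "drive_tool", "payload": {
  "xyz": [
    [-0.8,2.3,0.2],
    [-3,2.3,1.6],
    [-5,2.3,2.9],
    [-6.5,2.3,3.8],
    [-7.6,2.3,4.5],
    [-8.1,2.3,4.85],
    [-8.1,2.3,4.85],
    [-8.1,2.3,4.85]
  ],
  "twist": [0,0,0,0,0,0,0,0],
  "hand": [3,3,3,3,3,3,3,3]
}}

```text
t: 30.3
position: [0.451, 0.4019, 0.0256]
tool_rot: [0.865, 0.145, 0.475, -0.079]
ft_force: [-0.1, 0.6, -0.3]
width: 0.0356
```

Run:
```python
from path import *
o,M=st()
to([.45,.405,.017])
w=shot('wrist'); cv2.imwrite('pics/w6.png',w['frame'][:,:,::-1])
t=shot('top');cv2.imwrite('pics/t9.png',cv2.resize(t['frame'][180:380,80:340,::-1],None,fx=3,fy=3))
```

```text
t 30.3 pos [0.451  0.4019 0.0256] j [ 0.803  0.791  2.22   3.659  0.889 -1.647] F [-0.1  0.6 -0.3] w 0.0356
xax [0.508 0.175 0.844] yax [ 0.325 -0.946 -0.   ] zax [ 0.798  0.274 -0.537]
t 30.3 pos [0.451  0.4019 0.0256] j [ 0.803  0.791  2.22   3.659  0.889 -1.647] F [-0.1  0.6 -0.3] w 0.0356
xax [0.508 0.175 0.844] yax [ 0.325 -0.946 -0.   ] zax [ 0.798  0.274 -0.537]
tool cm [-0.72 -0.33  0.47] for [0.45, 0.405, 0.017]
```

Emit:
{"api": "drive_tool", "payload": {
  "xyz": [
    [-0.25,0,0.16],
    [-0.5,0,0.32],
    [-0.65,0,0.42],
    [-0.65,0,0.42]
  ],
  "twist": [0,0,0,0],
  "hand": [3,3,3,3]
}}

```text
t: 30.9
position: [0.4509, 0.4017, 0.0173]
tool_rot: [0.865, 0.145, 0.474, -0.079]
ft_force: [0.4, -1.3, 1.6]
width: 0.0356
```

Run:
```python
from path import *
o,M=st()
w=shot('wrist'); P=cloud(w); rgb=w['frame']
# floor near plinth base
print('floor z near',np.median(P[225:240,200:250,2]),np.median(P[205:230,225:245,2]))
m=(abs(P[...,0]-.435)<.05)&(abs(P[...,1]-.395)<.04)&(P[...,2]>.0)&(P[...,2]<.08); 
sub=P[228:290,300:355]; print('top of plinth z',np.median(sub[...,2]),sub[...,2].min(),sub[...,2].max())
```

```text
t 30.9 pos [0.4509 0.4017 0.0173] j [ 0.803  0.814  2.218  3.651  0.907 -1.635] F [ 0.4 -1.3  1.6] w 0.0356
xax [0.508 0.175 0.843] yax [ 0.325 -0.946  0.   ] zax [ 0.798  0.274 -0.537]
floor z near 0.0045897590160472596 0.004538685172353937
top of plinth z 0.04253641352322969 0.033146470534682754 0.17329648042036447
```

Emit:
{"api": "drive_tool", "payload": {
  "xyz": [
    [0,0,0],
    [0,0,0],
    [0,0,0],
    [0,0,-2],
    [0,0,-6],
    [1.5,0,-11],
    [3,2,-14]
  ],
  "twist": [0,0,0,0,0,0,0],
  "hand": [4.2,5,5.5,5.5,5.5,5.5,5.5]
}}

```text
t: 31.82
position: [0.3584, 0.3494, 0.1191]
tool_rot: [0.865, 0.146, 0.474, -0.08]
ft_force: [0.5, 0.3, -0.3]
width: 0.0551
```

Run:
```python
from path import *
o,M=st(); p=o['position']
w=shot('wrist'); P=cloud(w); cv2.imwrite('pics/w7.png',w['frame'][:,:,::-1])
rgb=w['frame'].astype(int)
m=(abs(P[...,0]-.435)<.06)&(abs(P[...,1]-.395)<.06)&(P[...,2]>.025)&(P[...,2]<.06)&(rgb[...,0]-rgb[...,2]>12); a=P[m]; r=cv2.minAreaRect((a[:,:2]*1000).astype(np.float32)); print(len(a),r,np.percentile(a[:,2],[50,95]))
W=[(.40,.30,.17),(.45,.2,.185),(.47,.12,.19),(.48,.06,.2),(.495,.045,.185)]
for x in W: print(((np.array(x)-p)@M*100).round(1).tolist(),end=',')
chk(M,[p]+[np.array(x) for x in W],n=3,verbose=True)
```

```text
t 31.825 pos [0.3584 0.3494 0.1191] j [ 0.914  0.484  2.442  3.819  0.829 -1.731] F [ 0.5  0.3 -0.3] w 0.0551
xax [0.508 0.177 0.843] yax [ 0.328 -0.945  0.   ] zax [ 0.796  0.277 -0.538]
2398 ((436.3417663574219, 396.714599609375), (60.571598052978516, 36.03821563720703), 19.3321533203125) [0.03534257 0.04313332]
[5.5, 6.0, -0.8],[7.6, 17.1, -0.4],[7.6, 25.3, -1.3],[7.9, 31.3, -2.7],[7.1, 33.2, -1.1],[0.358 0.349 0.119] [ 0.92  0.49  2.45  3.82  0.83 -1.73] 
[0.379 0.325 0.145] [ 0.8   0.39  2.46  3.73  0.75 -1.76] 
[0.4  0.3  0.17] [ 0.67  0.29  2.46  3.62  0.64 -1.78] 
[0.4  0.3  0.17] [ 0.67  0.29  2.46  3.62  0.64 -1.78] 
[0.425 0.25  0.178] [ 0.43  0.23  2.51  3.28  0.61 -1.63] 
[0.45  0.2   0.185] [ 0.17  0.19  2.52  2.89  0.58 -1.45] 
[0.45  0.2   0.185] [ 0.17  0.19  2.52  2.89  0.58 -1.45] 
[0.46  0.16  0.188] [-0.02  0.17  2.54  2.6   0.61 -1.31] 
[0.47 0.12 0.19] [-0.21  0.16  2.53  2.33  0.65 -1.19] 
[0.47 0.12 0.19] [-0.21  0.16  2.53  2.33  0.65 -1.19] 
[0.475 0.09  0.195] [-0.35  0.15  2.52  2.13  0.68 -1.09] 
[0.48 0.06 0.2 ] [-0.47  0.14  2.5   1.96  0.72 -1.01] 
[0.48 0.06 0.2 ] [-0.47  0.14  2.5   1.96  0.72 -1.01] 
[0.488 0.052 0.192] [-0.48  0.18  2.49  1.98  0.73 -1.05] 
[0.495 0.045 0.185] [-0.5   0.22  2.48  1.99  0.75 -1.08]
```

Emit:
{"api": "drive_tool", "payload": {
  "xyz": [
    [2.8,3,-0.4],
    [5.5,6,-0.8],
    [6.6,11.5,-0.6],
    [7.6,17.1,-0.4],
    [7.6,21.2,-0.8],
    [7.6,25.3,-1.3],
    [7.8,28.5,-2],
    [7.9,31.3,-2.7],
    [7.1,33.2,-1.1],
    [7.1,33.2,-1.1],
    [7.1,33.2,-1.1]
  ],
  "twist": [0,0,0,0,0,0,0,0,0,0,0],
  "hand": [7,7,7,7,7,7,7,7,7,7,7]
}}

```text
t: 33.25
position: [0.4954, 0.0465, 0.1835]
tool_rot: [0.865, 0.145, 0.474, -0.08]
ft_force: [-0.4, 0.0, 0.5]
width: 0.0703
```

Run:
```python
from path import *
o,M=st(); p=o['position']
w=shot('wrist'); P=cloud(w); cv2.imwrite('pics/w8.png',w['frame'][:,:,::-1])
rgb=w['frame'].astype(int)
m=(abs(P[...,0]-.65)<.05)&(abs(P[...,1]-.095)<.05)&(P[...,2]>.047)&(P[...,2]<.13)&(rgb[...,0]-rgb[...,2]>12)
a=P[m]
for lo,hi in((.048,.054),(.075,.091),(.105,.12),(.118,.125)):
    k=a[(a[:,2]>lo)&(a[:,2]<hi)]
    if len(k): 
        # circle fit on front arc with known radius
        print(lo,k.min(0).round(4),k.max(0).round(4),len(k))
        r={.048:.019,.075:.018}.get(lo)
        if r:
            s=least_squares(lambda c:np.hypot(k[:,0]-c[0],k[:,1]-c[1])-r,[.65,.095],loss='soft_l1',f_scale=.002); print('   circ',s.x.round(4),np.std(s.fun).round(4))
f=M.T@(np.array([.663,.1008,.0728])-p)*100; print('tool to final',f.round(2))
```

```text
t 33.25 pos [0.4954 0.0465 0.1835] j [-0.485  0.22   2.473  2.005  0.745 -1.083] F [-0.4  0.   0.5] w 0.0703
xax [0.509 0.175 0.843] yax [ 0.326 -0.945 -0.001] zax [ 0.796  0.276 -0.538]
0.048 [0.614  0.0556 0.048 ] [0.6499 0.1138 0.054 ] 121
   circ [0.649  0.0969] 0.0046
0.075 [0.6299 0.079  0.0752] [0.6502 0.1129 0.091 ] 347
   circ [0.649 0.097] 0.0004
0.105 [0.637  0.0877 0.1051] [0.6563 0.1054 0.12  ] 303
0.118 [0.6418 0.0901 0.118 ] [0.655  0.1034 0.1216] 104
tool to final [ 0.15  0.35 20.8 ]
```

The wrist view shows the finial at (330,182), ahead and between the fingers, and the jar below at (275,340), clear of the gripper. The circle fit on the finial's band puts its centre at (0.649, 0.097).

Emit:
{"api": "drive_tool", "payload": {
  "xyz": [
    [0.1,0.1,5],
    [0.1,0.2,10],
    [0.2,0.25,14.5],
    [0.2,0.25,18],
    [0.2,0.25,19.8],
    [0.2,0.25,19.8],
    [0.2,0.25,19.8]
  ],
  "twist": [0,0,0,0,0,0,0],
  "hand": [7,7,7,7,7,7,7]
}}

```text
t: 34.17
position: [0.6551, 0.0976, 0.0796]
tool_rot: [0.865, 0.145, 0.474, -0.079]
ft_force: [0.0, 0.6, -0.3]
width: 0.07
```

Run:
```python
from path import *
to([.6641,.1022,.0728])
w=shot('wrist'); cv2.imwrite('pics/w9.png',w['frame'][:,:,::-1])
```

```text
t 34.175 pos [0.6551 0.0976 0.0796] j [-0.166  0.658  2.138  2.479  0.712 -1.321] F [ 0.   0.6 -0.3] w 0.07
xax [0.508 0.175 0.843] yax [ 0.326 -0.946  0.   ] zax [ 0.797  0.274 -0.538]
tool cm [-0.03 -0.14  1.2 ] for [0.6641, 0.1022, 0.0728]
```

Emit:
{"api": "drive_tool", "payload": {
  "xyz": [
    [0,-0.1,0.7],
    [0,-0.1,1.2],
    [0,-0.1,1.2],
    [0,-0.1,1.2],
    [0,-0.1,1.2],
    [0,-0.1,1.2],
    [0,-0.1,1.2]
  ],
  "twist": [0,0,0,0,0,0,0],
  "hand": [7,7,5.5,4.5,3.8,3.2,3.0],
  "grip_force": 15
}}

```text
t: 35.1
position: [0.6653, 0.1017, 0.0725]
tool_rot: [0.865, 0.145, 0.474, -0.079]
ft_force: [-1.0, 0.7, 0.5]
width: 0.0352
```

Run:
```python
from path import *
o,M=st(); p=o['position']
w=shot('wrist'); cv2.imwrite('pics/w10.png',w['frame'][:,:,::-1])
c2=np.array([.405,.325]); d=.019*M[:,2]
dz=p[2]-.0435  # tcp above casting underside
tx=c2+(p[:2]-np.array([.649,.097]))
print('place tcp',tx, .0045+dz)
W=[(p[0],p[1],p[2]+.045),(.60,.085,.15),(.54,.065,.18),(.49,.05,.2),(.48,.08,.2),(.475,.12,.195),(.46,.17,.19),(.45,.21,.185),(.43,.27,.17),(tx[0],tx[1],.15),(tx[0],tx[1],.06),(tx[0],tx[1],.04)]
for x in W: print(((np.array(x)-p)@M*100).round(1).tolist(),end=',')
chk(M,[p]+[np.array(x) for x in W],n=4,verbose=False)
```

```text
t 35.1 pos [0.6653 0.1017 0.0725] j [-0.151  0.681  2.112  2.495  0.707 -1.325] F [-1.   0.7  0.5] w 0.0352
xax [0.508 0.175 0.843] yax [ 0.325 -0.946  0.   ] zax [ 0.797  0.274 -0.538]
place tcp [0.42127995 0.32968138] 0.03354378128891778
[3.8, 0.0, -2.4],[2.9, -0.5, -9.8],[2.1, -0.6, -16.8],[0.9, -0.8, -22.2],[1.0, -4.0, -22.2],[1.0, -7.9, -21.3],[0.7, -13.1, -20.8],[0.4, -17.2, -20.2],[-0.8, -23.6, -19.4],[-1.9, -29.5, -17.4],[-9.5, -29.5, -12.5],[-11.1, -29.5, -11.5],
```

Emit:
{"api": "drive_tool", "payload": {
  "xyz": [
    [0.8,0,-0.5],
    [2.1,0,-1.3],
    [3.8,0,-2.4],
    [3.8,0,-2.4],
    [3.4,-0.2,-6],
    [2.9,-0.5,-9.8],
    [2.5,-0.5,-13.3],
    [2.1,-0.6,-16.8],
    [2.1,-0.6,-16.8]
  ],
  "twist": [0,0,0,0,0,0,0,0,0],
  "hand": [3,3,3,3,3,3,3,3,3],
  "grip_force": 20
}}

```text
t: 36.28
position: [0.5388, 0.0645, 0.1808]
tool_rot: [0.865, 0.144, 0.474, -0.079]
ft_force: [0.1, -0.0, -0.5]
width: 0.0349
```

Run:
```python
from path import *
o,M=st(); p=o['position']
for X in [(.49,.05,.2),(.485,.09,.2),(.47,.13,.2),(.455,.18,.195),(.445,.225,.185),(.43,.27,.17),(.421,.33,.15),(.421,.33,.06),(.421,.33,.04)]:
    print(X,((np.array(X)-p)@M*100).round(1))
```

```text
t 36.275 pos [0.5388 0.0645 0.1808] j [-0.348  0.28   2.377  2.129  0.673 -1.084] F [ 0.1 -0.  -0.5] w 0.0349
xax [0.509 0.175 0.843] yax [ 0.324 -0.946  0.001] zax [ 0.798  0.273 -0.538]
(0.49, 0.05, 0.2) [-1.1 -0.2 -5.3]
(0.485, 0.09, 0.2) [-0.7 -4.2 -4.6]
(0.47, 0.13, 0.2) [-0.7 -8.4 -4.7]
(0.455, 0.18, 0.195) [ -1.  -13.6  -4.3]
(0.445, 0.225, 0.185) [ -1.6 -18.2  -3.3]
(0.43, 0.27, 0.17) [ -2.9 -23.   -2.5]
(0.421, 0.33, 0.15) [ -3.9 -28.9  -0.5]
(0.421, 0.33, 0.06) [-11.5 -28.9   4.3]
(0.421, 0.33, 0.04) [-13.2 -28.9   5.4]
```

Emit:
{"api": "drive_tool", "payload": {
  "xyz": [
    [-0.5,-0.1,-2.6],
    [-1.1,-0.2,-5.3],
    [-0.7,-4.2,-4.6],
    [-0.7,-8.4,-4.7],
    [-1,-13.6,-4.3],
    [-1.6,-18.2,-3.3],
    [-2.9,-23,-2.5],
    [-3.9,-28.9,-0.5],
    [-3.9,-28.9,-0.5],
    [-3.9,-28.9,-0.5]
  ],
  "twist": [0,0,0,0,0,0,0,0,0,0],
  "hand": [3,3,3,3,3,3,3,3,3,3]
}}

```text
t: 37.52
position: [0.4203, 0.3341, 0.1481]
tool_rot: [0.865, 0.148, 0.473, -0.08]
ft_force: [-0.6, 0.2, -0.3]
width: 0.035
```

Run:
```python
from path import *
o,M=st(); p=o['position']
for X in [(.421,.33,.06),(.421,.33,.04)]:
    print(X,((np.array(X)-p)@M*100).round(1))
```

```text
t 37.525 pos [0.4203 0.3341 0.1481] j [ 0.712  0.392  2.38   3.663  0.665 -1.788] F [-0.6  0.2 -0.3] w 0.035
xax [0.509 0.18  0.842] yax [ 0.332 -0.943  0.002] zax [ 0.794  0.279 -0.54 ]
(0.421, 0.33, 0.06) [-7.5  0.4  4.7]
(0.421, 0.33, 0.04) [-9.1  0.4  5.8]
```

Run:
```python
from path import *
o,M=st(); p=o['position']
Y=M[:,1]
pts=[p, np.array([.425,.317,.06]),np.array([.425,.317,.034])]
for X in pts: print(X.round(3),((X-p)@M*100).round(1), "finial", (X-np.array([.016,.005,0])).round(3))
print(chk(M,pts,6,True))
```

```text
t 37.525 pos [0.4203 0.3341 0.1481] j [ 0.712  0.392  2.38   3.663  0.665 -1.788] F [-0.6  0.2 -0.3] w 0.035
xax [0.509 0.18  0.842] yax [ 0.332 -0.943  0.002] zax [ 0.794  0.279 -0.54 ]
[0.42  0.334 0.148] [0. 0. 0.] finial [0.404 0.329 0.148]
[0.425 0.317 0.06 ] [-7.5  1.8  4.7] finial [0.409 0.312 0.06 ]
[0.425 0.317 0.034] [-9.7  1.7  6.1] finial [0.409 0.312 0.034]
[0.42  0.334 0.148] [ 0.71  0.39  2.38  3.66  0.67 -1.78] 
[0.421 0.331 0.13 ] [ 0.7   0.45  2.4   3.61  0.74 -1.72] 
[0.422 0.327 0.113] [ 0.69  0.51  2.42  3.56  0.8  -1.67] 
[0.423 0.324 0.095] [ 0.68  0.57  2.43  3.52  0.87 -1.63] 
[0.424 0.32  0.078] [ 0.67  0.64  2.45  3.49  0.94 -1.6 ] 
[0.425 0.317 0.06 ] [ 0.66  0.7   2.45  3.46  1.01 -1.57] 
[0.425 0.317 0.06 ] [ 0.66  0.7   2.45  3.46  1.01 -1.57] 
[0.425 0.317 0.055] [ 0.66  0.72  2.45  3.45  1.03 -1.56] 
[0.425 0.317 0.05 ] [ 0.66  0.74  2.45  3.45  1.05 -1.55] 
[0.425 0.317 0.044] [ 0.66  0.76  2.45  3.45  1.07 -1.55] 
[0.425 0.317 0.039] [ 0.66  0.78  2.45  3.44  1.08 -1.54] 
[0.425 0.317 0.034] [ 0.66  0.8   2.45  3.44  1.1  -1.54] 
None
```

Emit:
{"api": "drive_tool", "payload": {
  "xyz": [
    [0,1.8,0],
    [-2.5,1.8,1.6],
    [-5,1.8,3.1],
    [-7.5,1.8,4.7],
    [-8.4,1.8,5.2],
    [-8.8,1.8,5.5],
    [-8.8,1.8,5.5],
    [-8.8,1.8,5.5]
  ],
  "twist": [0,0,0,0,0,0,0,0],
  "hand": [3,3,3,3,3,3,3,3]
}}

```text
t: 38.52
position: [0.4276, 0.3127, 0.0471]
tool_rot: [0.865, 0.144, 0.475, -0.079]
ft_force: [0.1, 0.7, -0.7]
width: 0.0347
```

```bash
python3 - <<'E'
from path import *
o,M=st(); c=shot('scene')
E
ls -t pics | head -2
```

```text
t 38.525 pos [0.4276 0.3127 0.0471] j [ 0.642  0.749  2.456  3.442  1.064 -1.549] F [ 0.1  0.7 -0.7] w 0.0347
xax [0.508 0.174 0.844] yax [ 0.325 -0.946  0.   ] zax [ 0.798  0.274 -0.537]
w10.png
w9.png
```

Emit:
{"api": "drive_tool", "payload": {
  "xyz": [
    [-0.5,0,0.3],
    [-0.8,0,0.5],
    [-0.9,0,0.6],
    [-0.9,0,0.6]
  ],
  "twist": [0,0,0,0],
  "hand": [3,3,3,3]
}}

```text
t: 39.08
position: [0.4274, 0.3128, 0.0354]
tool_rot: [0.865, 0.145, 0.474, -0.079]
ft_force: [0.4, 0.2, -1.1]
width: 0.0352
```

```bash
ls -t pics | head -40 | tr '\n' ' '; grep -n "def shot" -A8 h.py
python3 - <<'E'
from path import *
import cv2
st(); c=shot('scene')
cv2.imwrite('pics/fin_a.png',c['frame'][:,:,::-1])
E
```

```text
w10.png w9.png w8.png w7.png t9.png w6.png t8.png w5.png sc8.png w4.png w3.png w2.png sc7.png w1.png sc6.png sc5.png sc4f.png sc4.png sc3.png top3.png top2.png sc2.png sc1.png top1.png arm_s.png arm.png arm_top_qz.png arm_top_pz.png arm_scene_qz.png arm_scene_pz.png scg.png scz.png topz.png wrist0.png top0.png scene0.png 3:def shot(n):
4-    c=cams.camera(n); np.savez(f'/tmp/{n}.npz',**{k:np.array(v) for k,v in c.items()}); return c
5-def load(n):
6-    return dict(np.load(f'/tmp/{n}.npz'))
7-def rays(c,uv):
8-    uv=np.atleast_2d(np.array(uv,float))
9-    d=np.stack([(uv[:,0]-c['cx'])/c['fx'],(uv[:,1]-c['cy'])/c['fy']],1)
10-    s=d.copy()
11-    for _ in range(20):
t 39.075 pos [0.4274 0.3128 0.0354] j [ 0.643  0.79   2.454  3.436  1.101 -1.536] F [ 0.4  0.2 -1.1] w 0.0352
xax [0.509 0.175 0.843] yax [ 0.325 -0.946  0.001] zax [ 0.797  0.274 -0.538]
```

View pics/fin_a.png

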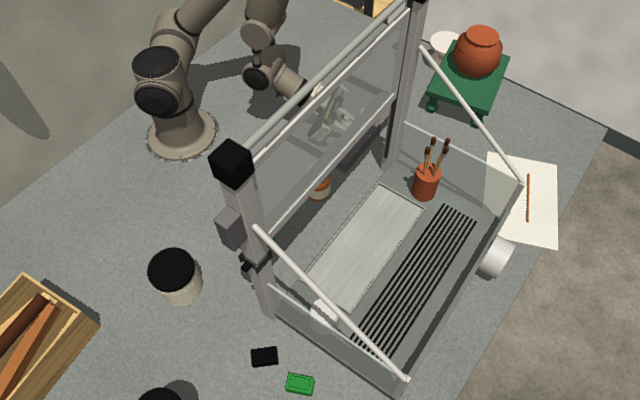

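The scene picture shows the tray empty around (365,240) and the gripper with the finial over the tote near (330,115). There is no contact force yet, so I'll ease down further.

Emit:
{"api": "drive_tool", "payload": {
  "xyz": [
    [-0.1,0,0.1],
    [-0.2,0,0.1],
    [-0.2,0,0.1]
  ],
  "twist": [0,0,0],
  "hand": [3,3,3]
}}

```text
t: 39.5
position: [0.4273, 0.3127, 0.0335]
tool_rot: [0.865, 0.145, 0.474, -0.079]
ft_force: [0.7, 0.0, -0.6]
width: 0.0349
```

Run:
```python
from path import *
import cv2
st(); c=shot('wrist')
cv2.imwrite('pics/fin_b.png',c['frame'][:,:,::-1])
```

```text
t 39.5 pos [0.4273 0.3127 0.0335] j [ 0.643  0.797  2.455  3.435  1.109 -1.533] F [ 0.7  0.  -0.6] w 0.0349
xax [0.508 0.175 0.843] yax [ 0.325 -0.946  0.   ] zax [ 0.798  0.274 -0.537]
```

View pics/fin_b.png

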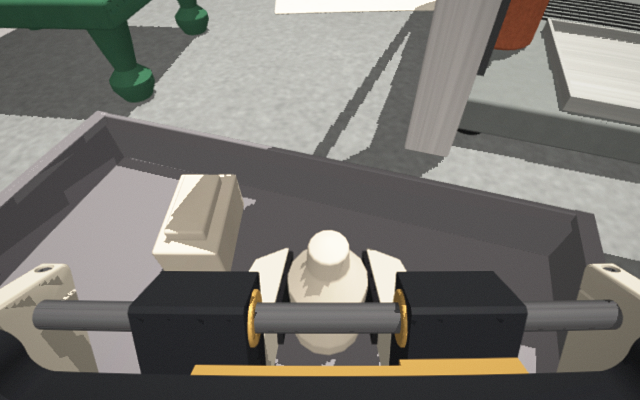

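The wrist picture shows the plinth standing at (200,220) and the finial upright between the pads at (328,280), both within the tote walls. I'll make one more small step to feel for the floor.

Emit:
{"api": "drive_tool", "payload": {
  "xyz": [
    [-0.1,0,0.1],
    [-0.1,0,0.1],
    [-0.2,0,0.1],
    [-0.2,0,0.1]
  ],
  "twist": [0,0,0,0],
  "hand": [3,3,3,3]
}}

```text
t: 40.05
position: [0.4277, 0.313, 0.0334]
tool_rot: [0.863, 0.144, 0.477, -0.08]
ft_force: [-4.0, -1.9, 13.1]
width: 0.0346
```

Floor contact: 13 N up. I'll ease off slightly, then open gradually.

Emit:
{"api": "drive_tool", "payload": {
  "xyz": [
    [0.1,0,0],
    [0.1,0,0],
    [0.1,0,0],
    [0.1,0,0],
    [0.1,0,0],
    [0.1,0,0]
  ],
  "twist": [0,0,0,0,0,0],
  "hand": [3,3.6,3.9,4.3,4.8,4.8],
  "grip_force": 5
}}

```text
t: 40.8
position: [0.4275, 0.3127, 0.0319]
tool_rot: [0.865, 0.145, 0.474, -0.079]
ft_force: [0.3, -0.3, -0.2]
width: 0.0478
```

Run:
```python
from path import *
import cv2
st(); c=shot('wrist')
cv2.imwrite('pics/fin_c.png',c['frame'][:,:,::-1])
```

```text
t 40.8 pos [0.4275 0.3127 0.0319] j [ 0.643  0.802  2.454  3.434  1.112 -1.532] F [ 0.3 -0.3 -0.2] w 0.0478
xax [0.508 0.175 0.843] yax [ 0.325 -0.946  0.   ] zax [ 0.797  0.274 -0.538]
```

View pics/fin_c.png

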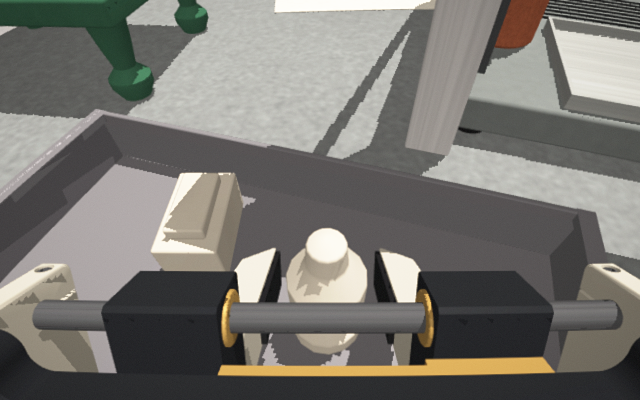

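Fingers are clear on both sides of the upright finial (326,290). Retreating along the tool axis.

Run:
```python
from path import *
o,M=st(); p=o['position']
pts=[p, p+M@[0,0,-.06], p+M@[.02,0,-.12],p+M@[.1,0,-.15]]
print(chk(M,pts,4,True))
```

```text
t 40.85 pos [0.4275 0.3127 0.0319] j [ 0.643  0.802  2.454  3.434  1.112 -1.532] F [ 1.  -0.2  0.1] w 0.0477
xax [0.508 0.175 0.843] yax [ 0.325 -0.946  0.   ] zax [ 0.797  0.274 -0.538]
[0.427 0.313 0.032] [ 0.64  0.81  2.46  3.43  1.12 -1.53] 
[0.412 0.307 0.043] [ 0.66  0.78  2.5   3.45  1.13 -1.52] 
[0.396 0.302 0.053] [ 0.69  0.75  2.54  3.47  1.14 -1.52] 
[0.38  0.296 0.064] [ 0.71  0.72  2.57  3.49  1.15 -1.51] 
[0.38  0.296 0.064] [ 0.71  0.72  2.57  3.49  1.15 -1.51] 
[0.367 0.292 0.081] [ 0.73  0.66  2.6   3.52  1.11 -1.52] 
[0.355 0.288 0.097] [ 0.76  0.59  2.62  3.55  1.07 -1.54] 
[0.342 0.283 0.113] [ 0.79  0.52  2.63  3.6   1.01 -1.57] 
[0.342 0.283 0.113] [ 0.79  0.52  2.63  3.6   1.01 -1.57] 
[0.348 0.285 0.141] [ 0.78  0.38  2.6   3.64  0.85 -1.67] 
[0.353 0.287 0.169] [ 0.76  0.25  2.55  3.72  0.71 -1.79] 
[0.359 0.289 0.197] [ 0.75  0.15  2.5   3.82  0.58 -1.93] 
None
```

Emit:
{"api": "drive_tool", "payload": {
  "xyz": [
    [0,0,-1],
    [0,0,-2.5],
    [0,0,-4],
    [0,0,-6],
    [0.7,0,-8],
    [1.3,0,-10],
    [2,0,-12],
    [6,0,-13.5],
    [9,0,-15],
    [9,0,-15],
    [9,0,-15]
  ],
  "twist": [0,0,0,0,0,0,0,0,0,0,0],
  "hand": [4.8,4.8,4.8,4.8,4.8,4.8,4.8,4.8,4.8,4.8,4.8]
}}

```text
t: 42.22
position: [0.3527, 0.2869, 0.1882]
tool_rot: [0.865, 0.145, 0.474, -0.079]
ft_force: [0.9, -0.2, 0.1]
width: 0.0478
```

Run:
```python
from path import *
import cv2
st(); c=shot('wrist')
cv2.imwrite('pics/fin_d.png',c['frame'][:,:,::-1])
P=cloud(c); P=np.asarray(P).reshape(-1,3)
m=(P[:,0]>.28)&(P[:,0]<.48)&(P[:,1]>.2)&(P[:,1]<.5)&(P[:,2]<.12)
for nm,mm in (('finial',P[:,1]<.352),('plinth',P[:,1]>.352)):
    Q=P[m&mm&(P[:,2]>.03)&(P[:,0]>.37)&(P[:,0]<.475)]; 
    z=np.percentile(Q[:,2],99.5); T=Q[Q[:,2]>z-.005]; print(nm,len(Q),'top',z.round(4),'at',T.mean(0).round(4))
F=P[m&(P[:,2]<.02)]; print('floor',np.median(F[:,2]))
c=shot('top'); cv2.imwrite('pics/fin_t.png',c['frame'][:,:,::-1])
liplevel()
```

```text
t 42.225 pos [0.3527 0.2869 0.1882] j [ 0.76   0.172  2.521  3.795  0.614 -1.889] F [ 0.9 -0.2  0.1] w 0.0478
xax [0.509 0.175 0.843] yax [ 0.325 -0.946  0.   ] zax [ 0.797  0.274 -0.538]
finial 1248 top 0.0819 at [0.4098 0.3068 0.0796]
plinth 1298 top 0.0468 at [0.4282 0.4204 0.0431]
floor 0.004724122526118896
lip z hist [(np.float64(0.312), 360), (np.float64(0.316), 989), (np.float64(0.556), 663), (np.float64(0.608), 612)]
ptr top 0.3166 149
```

View pics/fin_d.png

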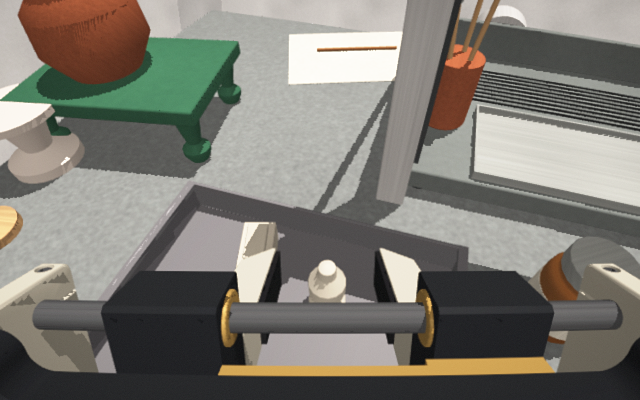

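View pics/fin_t.png

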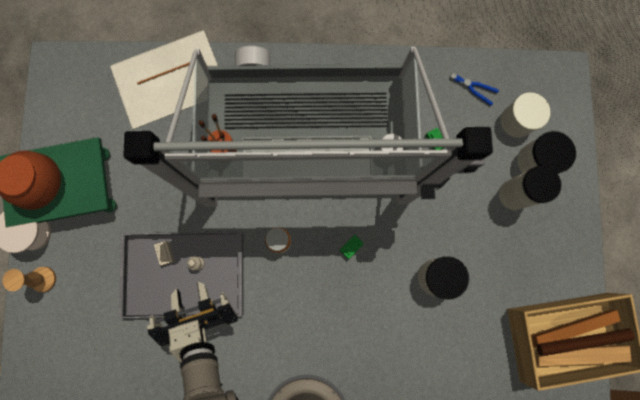

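The top view shows the plinth at (165,253) and the finial at (195,264) standing apart in the tote. The jar (279,240), tin, brush pot and tub stand where they were, and the gripper is clear above. The lip is still level with the pointer.

```bash
python3 -c "
from cell import close_job
print(close_job())"
```

```text
the job is handed in; nothing more can be done
None
```

I handed the job in at about 42 s of the 72 s allowed. The sash is up at the pointer, and both castings stand upright and apart on the tote's floor. `close_job()` gave no verdict.

**Last checks**
- **Sash lip:** the last top-camera reading still has the lip level with the pointer. The pointer's top read 0.3166 m. An earlier close reading put the lip top at about 0.3172 m, a difference under 1 mm.
- **Castings:** the finial's top is at 0.082 m over a floor at 0.0047 m, as expected for it standing upright. The plinth's top is at about 0.043 m. A few noisier points reached 0.047 m, because a finger partly hid it in the last picture.
- **Other objects:** the jar, tin, brush pot and tub look unmoved in the last top view; I compared them by eye only. The gripper was open and clear of everything, with about 1 N on the wrist.

**Less clean points**
- **Tilting the tool:** I got the tool tilted to reach under the sash by commanding poses just out of reach. While doing this, joint 3 read 0.036–0.037 rad, just under its stated 0.04 limit. Joint 5 came to 2.657 rad against its limit of 2.66. Nothing was reported at the time, but the joint 3 reading could count as passing its range.
- **Setting the finial down:** it pressed on the tote's floor with about 13 N, which I eased off before opening the gripper.

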